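Clamp a casting in the spring-bail jig

TASK

Load the casting into the spring clamp jig: swing the sprung bail up and back by its black grip until the latch catches it and it stays cocked by itself, then slide the casting along the bed until its long edge is fully against both dowels and its end is against the end stop. With the casting fully home, press the trigger pad down so that the bail snaps down and clamps the casting, still tight against the dowels and stop, and leave the other things on the bench where they are.

Things in the scene. Friction and masses are not known exactly. Their poses are not given: they have to be found in the camera images.
- jig: Spring clamp jig fixed to the bench. Origin on the bench surface, z up. Flat steel bed, its surface at z = 12 mm, spanning jig x -160..120, y -285..190 mm. The bail's hinge runs along jig x at y = 0, z = 36 mm. Latch and trigger stand on the +y side, the casting lies on the -y side. Home for the casting: its axes parallel to the jig's, its origin at jig (0, -91, 12) mm.
- bail_hinge (a point): Point on the bail's hinge axis, midway between its two legs, at jig (30, 0, 36) mm. The axis runs along jig x.
- bail (a joint): Bail angle (rad): 0 = down; grows as the grip swings up and over towards jig +y; about 0.08 when clamping the casting. Drawn beyond about 1.68 it is caught, and is then held at about 1.64; limit 1.85. A spring always pulls it down: about 4 N at the grip when down, 8 N cocked, plus 2 N weight. Unlatched, it snaps down.
- bail_grip (a point): Centre of the black grip sleeve of the bail, 18 mm diameter, 72 mm long, parallel to jig x, between two rod legs 90 mm apart; 122 mm from the hinge axis. At bail angle 0: jig (30, -115, 76) mm; at 1.65: (30, 49, 147). Can be pinched across from above; the sleeve spins freely on its rod. A 12 mm clamping rod parallel to it lies 19 mm nearer the hinge and 54 mm lower (bail down).
- trigger (a joint): Angle of the latch lever (rad): 0 = at rest, tooth down; grows as the trigger pad is pressed down and the tooth lifts; limit 0.42. Cocking lifts the tooth by itself. A cocked bail is released at about 0.2. The lever lies at jig x 18..42, y -14..158 mm, its top at z = 110 mm.
- trigger_pad (a point): Centre of the top face of the rubber-topped trigger pad, 46 by 38 mm, at the +y end of the latch lever; at jig (30, 135, 110) mm at rest. Pressing it straight down by 10 to 15 mm with 8 to 14 N trips the latch; it can go down about 22 mm and springs back.
- casting: Loose aluminium casting, about 0.5 kg: flange 180 (its x) by 90 (its y) by 12 mm thick, with a round boss 40 mm in diameter, 32 mm high, on the flange at its own x = -50, y = 0 mm. Origin: centre of the underside. Starts on the bed, a little turned. Its +y long edge goes against the two dowels, its +x end against the end stop. Push it with the fingertips or hold the boss and slide.
- edge_near (a point): Point on the casting's +y long edge, halfway up, at its own (-75, 45, 6) mm: when home it touches the dowel at point dowel_near.
- edge_far (a point): Point on the casting's +y long edge, halfway up, at its own (55, 45, 6) mm: when home it touches the dowel at point dowel_far.
- end_face (a point): Point in the middle of the casting's +x end face, at its own (90, 0, 6) mm: when home it touches the end stop at point end_stop.
- dowel_near (a point): Locating point of a 12 mm dowel (top at z = 36 mm), on its -y side, at jig (-75, -46, 18) mm; axes as the jig's.
- dowel_far (a point): Locating point of the other 12 mm dowel, on its -y side, at jig (55, -46, 18) mm; axes as the jig's.
- end_stop (a point): Middle of the locating (-x) face of the end stop, a steel block 22 by 40 mm with its top at z = 36 mm; at jig (90, -91, 18) mm; axes as the jig's.
- parts_bin: Bystander: open green plastic bin, 160 by 110 by 75 mm. Origin at the centre of its underside. Leave alone.
- spray_can: Bystander: upright can, 60 mm diameter, 170 mm high. Origin at the centre of its underside. Leave alone.
- wrench: Bystander: steel wrench, 180 mm long, lying flat. Leave alone.
- screwdriver: Bystander: screwdriver, 200 mm long, lying flat. Leave alone.
Not all that is in view belongs to the job. What is shaped like the casting but green is not meant.

How it is judged:
On the way, in this order (a step that is already met when the one before it is completed fails the run):
1. the bail is cocked and held by its latch alone (value of joint bail above 1.55 rad and value of joint trigger below 0.06 rad and contact force between bail and the fingers below 0.2 N), for 0.3 s.
2. the casting is home against both dowels and the end stop (gaps under 3 mm), with the bail still cocked (value of joint bail above 1.55 rad and y of edge_near in the frame of dowel_near above -0.003 m and y of edge_far in the frame of dowel_far above -0.003 m and x of end_face in the frame of end_stop above -0.003 m and angle between casting's own z axis and vertical below 0.05 rad), for 0.2 s.
3. the trigger is pressed with nothing holding the bail (value of joint trigger above 0.12 rad and contact force between bail and the fingers below 0.2 N).
At the end, for the whole second after the job is handed in: The bail is down and pressing on the casting (angle 0.04 to 0.15 rad, more than 1.5 N), the casting lies flat and at rest with both marked points of its long edge within 3 mm of the dowels and its end face within 3 mm of the end stop, and the trigger has been let go (value of joint bail between 0.04 and 0.15 rad and contact force between bail and casting above 1.5 N and y of edge_near in the frame of dowel_near above -0.003 m and y of edge_far in the frame of dowel_far above -0.003 m and x of end_face in the frame of end_stop above -0.003 m and angle between casting's own z axis and vertical below 0.05 rad and linear speed of casting below 0.02 m/s and value of joint trigger below 0.06 rad); the robot touches nothing.
It fails at once if a bystander (bin, can, wrench, screwdriver) was moved more than 30 mm (distance of any of parts_bin, spray_can, wrench, screwdriver from where it was at the start of the episode above 0.03 m).
It also fails if it takes over 72 s, if anything falls off the work surface, if the arm or the gripper's body presses on something with over 40 N, if the wrist force passes 120 N, or if a joint passes its speed limit or range.

ROBOT

A 6-joint arm with a two-finger parallel gripper is mounted at the origin on the work surface. World frame = base frame: x ahead of the robot, y to its left, z up, the work surface at z = 0. Lengths are in m, angles in rad, forces in N, time in s.
With the tool pointing down it reaches from about 0.4 to 0.825 m from the base axis. Payload 7 kg.
Tool frame: the origin (TCP) lies midway between the tips of the shut fingers; the grasp point (between the pads) lies 19 mm behind it; y points along the fingers, x is the direction in which the jaws open and shut, and the axes are right-handed (so a half turn about y gives the same grasp; the last joint's range is limited). The gripper opens to 85 mm and grips with 20 to 120 N. Pads are 22 mm wide; open, the fingers measure 114 mm over their backs; the gripper's body (76 mm by 85 mm) begins 54 mm behind the grasp point. The pads swing forward as they close: fully open they stand 13 mm farther back than shut.
Start: joints at [1.505, 0.359, 0.012, 0, -1.224, -0.288], TCP at [0.234, 0.633, 0.231] pointing down, gripper open.
Joint ranges: [-3.07, 3.07], [-1.43, 2.12], [-1.02, 1.25], [-3.03, 1.67], [-3.05, -0], [-3.03, 3.03]. Speed limits (rad/s): [2.39, 2.39, 3.01, 3.14, 3.14, 3.14].

INTERFACE

Orientations are given as a unit quaternion [w, x, y, z].
In Python, from plant import manip, viewer, job gives the robot as it stands. The module is installed in compiled form; this text tells all that it offers.
- The arm moves only by the tool carry_out, never from a script. Its argument "moves" is text: rows parted by semicolons, each of 5 numbers parted by spaces: the shift along the tool's x, y, z in m, then the turn about the tool's y in degrees, then the closure, from 0 (fully open) to 1 (shut). In form: dx dy dz turn hand; .... A call has 1 to 5 rows; each row is the pose to reach, as a shift and turn from the pose commanded when the call began, along the tool's axes at that moment; what a row does not reach only later rows make up. A row lasts 1/12 s, in which the tool goes at most 41.7 mm and 7.16 degrees, less where a joint would pass 70% of its speed; a pose out of reach is approached as far as the arm can. A call with a gripper value outside its range is refused whole. The fingers move at their own pace and stop on an object; "force" is the grip in N (left out, the last holds). Time passes only in rows, so rows that repeat a pose let the fingers close. It gives the time, the measured TCP pose, the force and the opening at its end, in the units of the state.
- manip.sense(): the state, without advancing time (a new reading comes with each control period).
- viewer.capture(name): name is "side" or "top" or "wrist"; returns the picture (400x640x3 uint8, blue, green, red); there is no depth.
- viewer.camera_model(name): a dict with "K" (3x3 intrinsics, pixels), "origin" and "rotation" of the camera in the world; the wrist camera has in their place "tool_from_camera" (4x4, takes a point from camera to tool coordinates, whose origin is the TCP and whose axes are the tool frame's). Camera axes: x right, y down, z forward; pixel columns grow to the right and rows downward; lengths in m; the calibration is good to about 2 mm. The wrist camera is an equidistant fisheye: a pixel r from the principal point sees the ray r / f radians off the axis. A picture is of the moment at which its call begins: read the wrist's pose just before it. camera_model takes no time and is no camera call.
- job.hand_in(): hands the job in, once; it reports no verdict.
The state is a dict: "time": time; "joint_pos": joint angles; "qd": joint speeds; "joint_efforts": joint torques, N m; "tool_pos": TCP position; "eef_rot": TCP orientation; "wrist_force": force on the tool from outside, world axes, zero at the start; "moment": the same for the moment, N m; "grip_width": finger opening in m.
Only numpy, scipy, OpenCV 4.12 (cv2) and the standard library are available. Lean on these libraries where they do the work, as an engineer would, in place of code of your own. Each camera call takes 0.05 s, during which the arm holds its last target.

## Working session

There is one attempt and no reset: what is moved stays moved. The work goes in short steps, Python scripts to look and compute and a tool call to move; the robot and the scene stay as the last step left them, time stands still between calls to the robot, and variables do not carry over. Pictures are saved under pics/ and viewed, and the job is handed in when it is done.

Besides the shell and the picture viewer there is one more tool, called after "Call:" as name(argument=value, ...), one argument or row to a line, values as JSON. carry_out: Moves the arm, as the interface text tells. Its arguments: {"type":"object","properties":{"moves":{"type":"string"},"force":{"type":"number"}},"required":["moves"]}

```bash
mkdir -p pics
python3 - <<'E'
from plant import manip, viewer, job
import cv2
s=manip.sense()
for k,v in s.items(): print(k,v)
for n in("side","top","wrist"):
    m=viewer.camera_model(n)
    print(n,m)
    cv2.imwrite(f"pics/a_{n}.png",viewer.capture(n))
E
```

```text
time 0.0
joint_pos [ 1.50510088e+00  3.59385954e-01  1.10986162e-02 -3.69934143e-04
 -1.22407747e+00 -2.88116545e-01]
qd [-0.00021359  0.00074662  0.00079433 -0.00126069 -0.00111555 -0.00206134]
joint_efforts [ 3.50325436e-04 -5.83312547e+01  2.93412566e+01  6.93645939e+00
 -6.02015090e-03 -9.29378729e-06]
tool_pos [0.2337138  0.63275958 0.23037801]
eef_rot [-0.40372517  0.40460967 -0.57985763  0.58057052]
wrist_force [-0.02239829  0.70419646 -0.06012004]
moment [ 0.00426704 -0.03024479  0.02386562]
grip_width 0.08509055386213725
side {'K': array([[466.39138164,   0.        , 315.19696559],
       [  0.        , 466.39138164, 197.06294271],
       [  0.        ,   0.        ,   1.        ]]), 'origin': array([ 0.06071871, -1.00054239,  0.8282912 ]), 'rotation': array([-0.45882471,  0.85715399, -0.20175285,  0.11858632])}
top {'K': array([[400.06621902,   0.        , 318.03704568],
       [  0.        , 400.06621902, 201.54472614],
       [  0.        ,   0.        ,   1.        ]]), 'origin': array([ 0.40546964, -0.03503535,  1.48098997]), 'rotation': array([ 0.04397902, -0.70011186,  0.71181942, -0.03496215])}
wrist {'K': array([[309.70691629,   0.        , 320.06422135],
       [  0.        , 309.70691629, 198.4048308 ],
       [  0.        ,   0.        ,   1.        ]]), 'tool_from_camera': array([[ 9.99998924e-01, -1.10018864e-03, -9.70658660e-04,
        -3.25117085e-04],
       [ 6.04836663e-04, -2.93620427e-01,  9.55921900e-01,
        -1.41834732e-01],
       [-1.33669963e-03, -9.55921458e-01, -2.93619446e-01,
         7.57313204e-02],
       [ 0.00000000e+00,  0.00000000e+00,  0.00000000e+00,
         1.00000000e+00]])}
```

View pics/a_side.png

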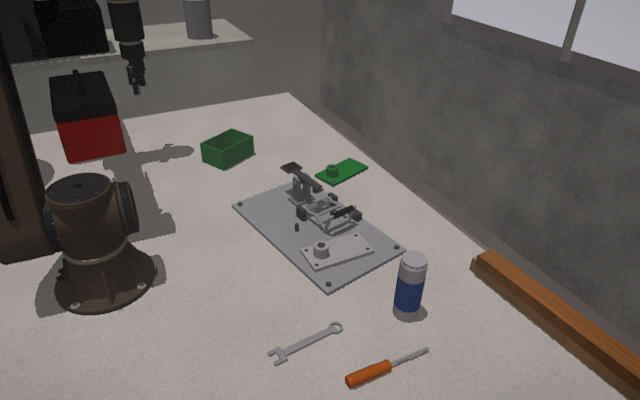

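View pics/a_top.png

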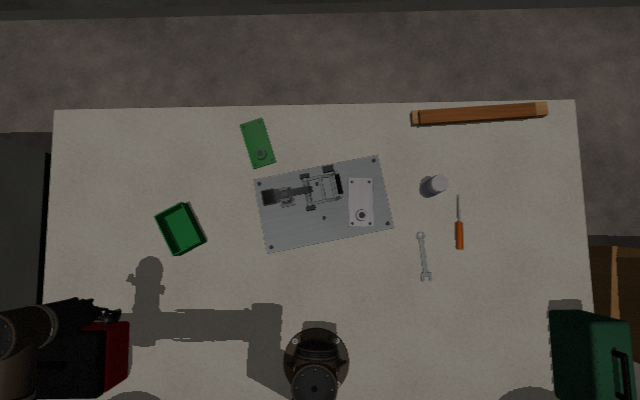

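View pics/a_wrist.png

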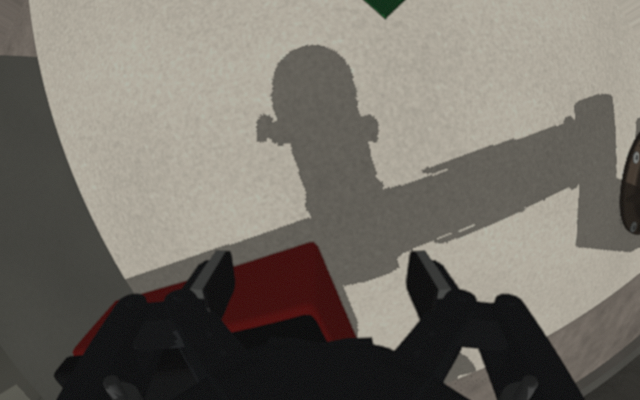

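```bash
cat > h.py <<'E'
import numpy as np, cv2
from scipy.spatial.transform import Rotation as R
def q2R(q): return R.from_quat([q[1],q[2],q[3],q[0]]).as_matrix()
from plant import manip, viewer, job
def cast(n,uv,z):
    m=viewer.camera_model(n); K=m["K"]; Rm=q2R(m["rotation"])
    d=Rm@np.linalg.inv(K)@np.array([uv[0],uv[1],1.]); o=m["origin"]
    return o+d*(z-o[2])/d[2]
def proj(n,p):
    m=viewer.camera_model(n); c=q2R(m["rotation"]).T@(np.array(p)-m["origin"]); c=m["K"]@c
    return c[:2]/c[2]
def wcast(uv,z,pos,q):
    m=viewer.camera_model("wrist");K=m["K"];T=m["tool_from_camera"]
    a=(uv[0]-K[0,2])/K[0,0];b=(uv[1]-K[1,2])/K[1,1];r=np.hypot(a,b)
    d=np.array([np.sin(r)*a/r,np.sin(r)*b/r,np.cos(r)])
    Rt=q2R(q);o=Rt@T[:3,3]+pos;d=Rt@T[:3,:3]@d
    return o+d*(z-o[2])/d[2]
def wproj(p,pos,q):
    m=viewer.camera_model("wrist");K=m["K"];T=m["tool_from_camera"]
    t=q2R(q).T@(np.array(p)-pos);c=T[:3,:3].T@(t-T[:3,3])
    th=np.arctan2(np.hypot(c[0],c[1]),c[2]);h=np.hypot(c[0],c[1])
    return np.array([K[0,2]+K[0,0]*th*c[0]/h,K[1,2]+K[1,1]*th*c[1]/h])
E
python3 - <<'E'
from h import *
im=cv2.imread("pics/a_top.png"); c=im[140:265,235:405]
cv2.imwrite("pics/b1.png",cv2.resize(c,None,fx=4.6,fy=4.6,interpolation=cv2.INTER_CUBIC))
im=cv2.imread("pics/a_side.png"); c=im[150:300,220:420]
cv2.imwrite("pics/b2.png",cv2.resize(c,None,fx=4,fy=4,interpolation=cv2.INTER_CUBIC))
print(proj("top",[0.4,0,0]),proj("top",[0.5,0,0]),proj("side",[0.5,0,0]))
print(q2R(manip.sense()["eef_rot"]))
E
```

```text
[314.03550564 248.02458203] [313.63877015 220.86258933] [288.29020379 227.51473796]
[[-3.46539069e-01 -3.06852713e-04  9.38035490e-01]
 [-9.38034648e-01 -1.26562136e-03 -3.46539172e-01]
 [ 1.29353423e-03 -9.99999152e-01  1.50748770e-04]]
```

View pics/b1.png

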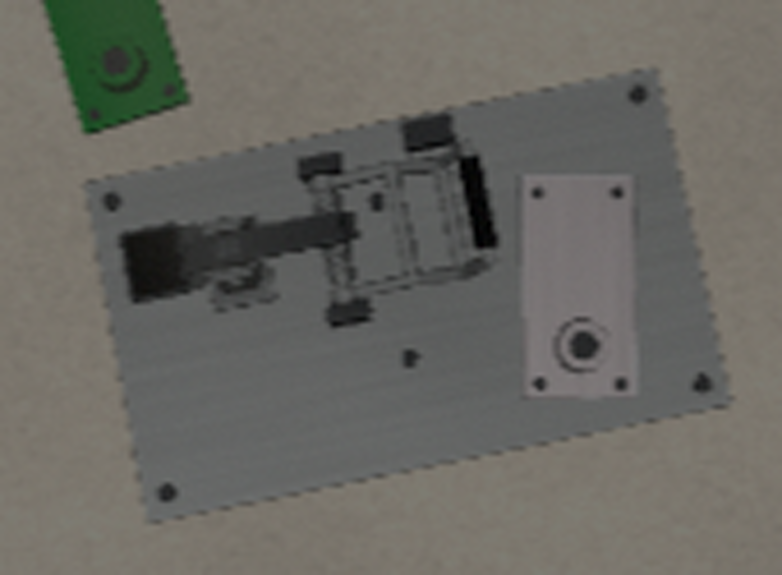

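View pics/b2.png

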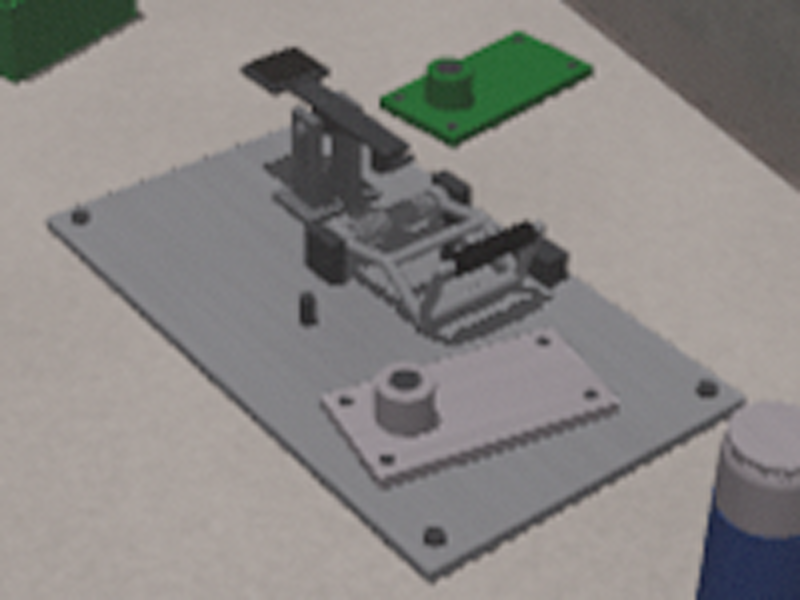

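```bash
cat > jig.py <<'E'
from h import *
def rigid(A,B):
    a=A.mean(0);b=B.mean(0);H=(A-a).T@(B-b);th=np.arctan2(H[0,1]-H[1,0],H[0,0]+H[1,1])
    Rr=np.array([[np.cos(th),-np.sin(th)],[np.sin(th),np.cos(th)]]);return th,b-Rr@a,Rr
E
python3 - <<'E'
from jig import *
J=np.array([[120,190],[120,-285],[-160,-285],[-160,190]])/1000.
pt=np.array([[86,182],[660,68],[732,404],[148,522]])/4.6+[235,140]-0.4
W=np.array([cast("top",p,.012)[:2] for p in pt])
th,t,Rr=rigid(J,W);print("top",np.degrees(th),t);print((J@Rr.T+t-W)*1000)
ps=np.array([[748,402],[432,580],[48,222]])/4.+[220,150]-0.4
Ws=np.array([cast("side",p,.012)[:2] for p in ps])
th2,t2,R2=rigid(J[1:],Ws);print("side",np.degrees(th2),t2);print((J[1:]@R2.T+t2-Ws)*1000)
# other points
def inj(p):return (Rr.T@(p[:2]-t))*1000
def f(n,x,y,z):
    uv=np.array([x,y])/(4.6 if n=="top" else 4.)+([235,140] if n=="top" else [220,150])-0.4
    p=cast(n,uv,z);print(n,p.round(4),inj(p).round(1))
print("grip");f("top",479,202,.076);f("side",491,248,.076)
print("pad");f("top",152,266,.110);f("side",285,69,.110)
print("near dowel");f("top",408,356,.036)
print("boss");f("top",580,345,.056);f("side",404,380,.056)
print("corners");
for p in [(521,175),(633,175),(638,396),(526,396)]:f("top",*p,.024)
for p in [(322,404),(384,485),(618,404),(545,333)]:f("side",*p,.024)
E
```

```text
top 10.340912038002836 [0.57541933 0.01458038]
[[ 0.86235057  0.67573183]
 [ 0.80446613  0.48914712]
 [-1.13110014 -1.47971803]
 [-0.53571656  0.31483908]]
side 10.55427435552289 [0.57382596 0.00966323]
[[ 1.95481725 -1.82226061]
 [-0.25468684 -0.38501719]
 [-1.70013041  2.2072778 ]]
grip
top [ 0.6263 -0.0928  0.076 ] [  30.8 -114.8]
side [ 0.6263 -0.0902  0.076 ] [  31.2 -112.2]
pad
top [0.5768 0.1553 0.11  ] [ 26.6 138.2]
side [0.5764 0.1463 0.11  ] [ 24.6 129.4]
near dowel
top [ 0.5111 -0.036   0.036 ] [-72.3 -38.2]
boss
top [ 0.516  -0.1695  0.056 ] [ -91.5 -170.4]
side [ 0.5158 -0.1711  0.056 ] [ -92.  -171.9]
corners
top [ 0.6558 -0.129   0.024 ] [  53.3 -155.7]
top [ 0.6542 -0.2186  0.024 ] [  35.6 -243.5]
top [ 0.4773 -0.2171  0.024 ] [-138.1 -210.3]
top [ 0.4788 -0.1287  0.024 ] [-120.8 -123.6]
side [ 0.4738 -0.1352  0.024 ] [-126.9 -129.1]
side [ 0.475  -0.2236  0.024 ] [-141.6 -216.3]
side [ 0.652  -0.2214  0.024 ] [  33.  -245.9]
side [ 0.6481 -0.1338  0.024 ] [  44.8 -159. ]
```

```bash
cat > plan.py <<'E'
from h import *
import sys
JT=np.array([0.5747,0.0125]);JA=np.radians(10.4)
def J2W(x,y,z): # mm
    c,s=np.cos(JA),np.sin(JA);return np.array([JT[0]+(c*x-s*y)/1e3,JT[1]+(s*x+c*y)/1e3,z/1e3])
def W2J(p):
    c,s=np.cos(JA),np.sin(JA);d=(np.array(p[:2])-JT)*1e3
    return np.array([c*d[0]+s*d[1],-s*d[0]+c*d[1],p[2]*1e3 if len(p)>2 else 0])
def yaw(): 
    X=q2R(manip.sense()["eef_rot"])[:,0];return np.degrees(np.arctan2(X[1],X[0]))
def go(W):
    s=manip.sense();d=q2R(s["eef_rot"]).T@(np.array(W)-s["tool_pos"])
    print("tool shift",d.round(4),"dist",np.linalg.norm(d).round(4),"yaw",yaw().round(2),"pos",s["tool_pos"].round(4),"t",s["time"],"q6",s["joint_pos"][5].round(2))
E
python3 -c "
from plan import *
go([.625,-.093,.2])"
```

```text
tool shift [0.5452 0.0314 0.6185] dist 0.8251 yaw -110.28 pos [0.2338 0.6328 0.2306] t 0.15 q6 -0.29
```

Call:
carry_out(
  moves="0.027 0 0.031 -6 0; 0.054 0 0.062 -12 0; 0.081 0 0.093 -18 0; 0.108 0 0.124 -24 0; 0.135 0 0.155 -30.5 0",
)

```text
time: 0.57
tool_pos: [0.3329, 0.4509, 0.231]
eef_rot: [-0.544, 0.544, -0.452, 0.452]
wrist_force: [1.5, 1.2, 0.3]
grip_width: 0.0859
```

```bash
python3 -c "
from plan import *
go([.625,-.093,.2])"
```

```text
tool shift [0.5882 0.0312 0.1876] dist 0.6181 yaw -79.45 pos [0.3329 0.4509 0.231 ] t 0.5667 q6 0.47
```

Call:
carry_out(
  moves="0.039 0 0.0125 0 0; 0.078 0 0.025 0 0; 0.117 0 0.0375 0 0; 0.156 0 0.05 0 0; 0.195 0 0.0625 0 0",
)

```text
time: 0.98
tool_pos: [0.429, 0.2701, 0.2314]
eef_rot: [0.543, -0.543, 0.453, -0.453]
wrist_force: [0.8, 0.4, 0.7]
grip_width: 0.0854
```

Call:
carry_out(
  moves="0.039 0 0.0125 0 0; 0.078 0 0.025 0 0; 0.117 0 0.0375 0 0; 0.156 0 0.05 0 0; 0.195 0 0.0625 0 0",
)

```text
time: 1.4
tool_pos: [0.5252, 0.0892, 0.2314]
eef_rot: [0.543, -0.543, 0.453, -0.453]
wrist_force: [1.2, 0.6, 0.6]
grip_width: 0.0855
```

Call:
carry_out(
  moves="0.039 0 0.0125 0 0; 0.078 0 0.025 0 0; 0.117 0 0.0375 0 0; 0.156 0 0.05 0 0; 0.195 0 0.0625 0 0",
)

```text
time: 1.82
tool_pos: [0.6214, -0.0916, 0.2311]
eef_rot: [-0.543, 0.543, -0.454, 0.453]
wrist_force: [0.7, 0.9, 1.0]
grip_width: 0.0858
```

```bash
python3 -c "
from plan import *
s=manip.sense();cv2.imwrite('pics/c_wrist.png',viewer.capture('wrist'))
go([.625,-.093,.2]);print(s['qd'].round(3))
for n,p in dict(grip=(30,-115,76),pad=(30,135,110),dn=(-75,-40,36),df=(55,-40,36),c1=(120,-285,12),c2=(-160,-285,12),stop=(101,-91,36)).items(): print(n,wproj(J2W(*p),s['tool_pos'],s['eef_rot']).round(1))
"
```

```text
tool shift [-0.0038  0.0303  0.002 ] dist 0.0306 yaw -79.91 pos [ 0.6237 -0.097   0.2303] t 1.8667 q6 1.59
[-0.797  0.464  0.637  0.001 -0.168  0.793]
grip [324.4 180.7]
pad [ 93.2 192.4]
dn [263.3 256.2]
df [256.3 150.8]
c1 [461.7  98.3]
c2 [438.  295.9]
stop [301.5 108.1]
```

View pics/c_wrist.png

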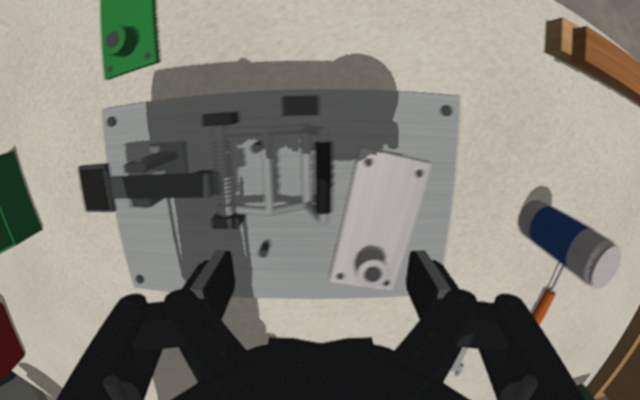

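```bash
python3 -c "
from plan import *
s=manip.sense();im=viewer.capture('wrist');cv2.imwrite('pics/d_wrist.png',im)
cv2.imwrite('pics/d_crop.png',cv2.resize(im[80:300,70:470],None,fx=2,fy=2,interpolation=cv2.INTER_CUBIC))
go([.625,-.093,.2]);print(s['qd'].round(3),s['tool_pos'])
for n,p in dict(grip=(30,-115,76),pad=(30,135,110),dn=(-75,-40,36),df=(55,-40,36),c1=(120,-285,12),c2=(-160,-285,12),c3=(120,190,12),c4=(-160,190,12),stop=(101,-91,36)).items():
  u=wproj(J2W(*p),s['tool_pos'],s['eef_rot']);print(n,u.round(1),((u-[70,80])*2).round(1))
"
```

```text
tool shift [-0.0009  0.0299  0.003 ] dist 0.03 yaw -80.04 pos [ 0.6222 -0.0944  0.2299] t 1.9167 q6 1.58
[ 0.08  -0.041 -0.089 -0.022  0.017 -0.144] [ 0.62371426 -0.09702098  0.23030366]
grip [318.3 182.1] [496.5 204.2]
pad [ 89.1 194.4] [ 38.2 228.9]
dn [258.6 257.3] [377.3 354.7]
df [250.8 152.3] [361.5 144.6]
c1 [457.3  98.4] [774.6  36.7]
c2 [434.5 296.6] [728.9 433.3]
c3 [ 97.5 112.4] [55.  64.8]
c4 [131.3 290.3] [122.6 420.6]
stop [295.5 109.3] [451.1  58.6]
```

View pics/d_crop.png

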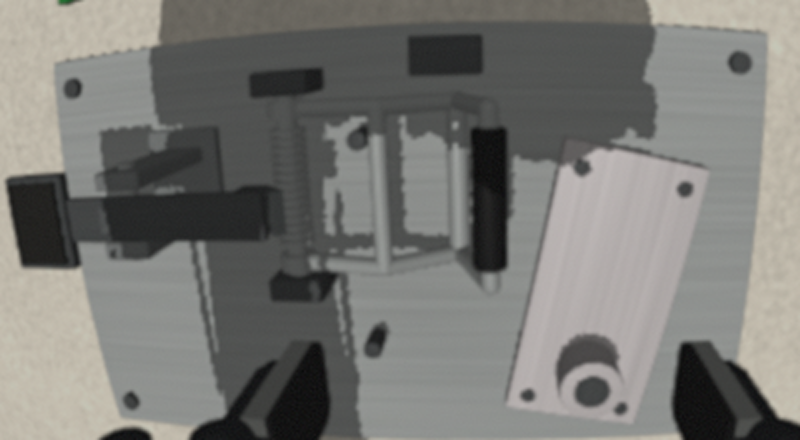

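```bash
python3 -c "
from plan import *
s=manip.sense();im=viewer.capture('wrist');cv2.imwrite('pics/e_wrist.png',im)
cv2.imwrite('pics/e_crop.png',cv2.resize(im[80:300,70:470],None,fx=2,fy=2,interpolation=cv2.INTER_CUBIC))
print(s['qd'].round(3),s['tool_pos'])
for n,p in dict(grip=(30,-115,76),pad=(30,135,110),dn=(-75,-40,36),df=(55,-40,36),c1=(120,-285,12),c2=(-160,-285,12),c3=(120,190,12),c4=(-160,190,12),stop=(101,-91,36)).items():
  u=wproj(J2W(*p),s['tool_pos'],s['eef_rot']);print(n,u.round(1),((u-[70,80])*2).round(1))
"
```

```text
[ 0.068 -0.039 -0.052 -0.023  0.007 -0.074] [ 0.62221521 -0.09438273  0.22986208]
grip [321.4 181.1] [502.7 202.2]
pad [ 90.8 194. ] [ 41.6 227.9]
dn [261.2 256.8] [382.3 353.6]
df [253.3 151.4] [366.6 142.8]
c1 [459.7  97.3] [779.4  34.7]
c2 [436.9 295.8] [733.9 431.6]
c3 [ 98.9 111.8] [57.8 63.6]
c4 [133.  290.3] [125.9 420.5]
stop [298.2 108.3] [456.4  56.5]
```

View pics/e_crop.png

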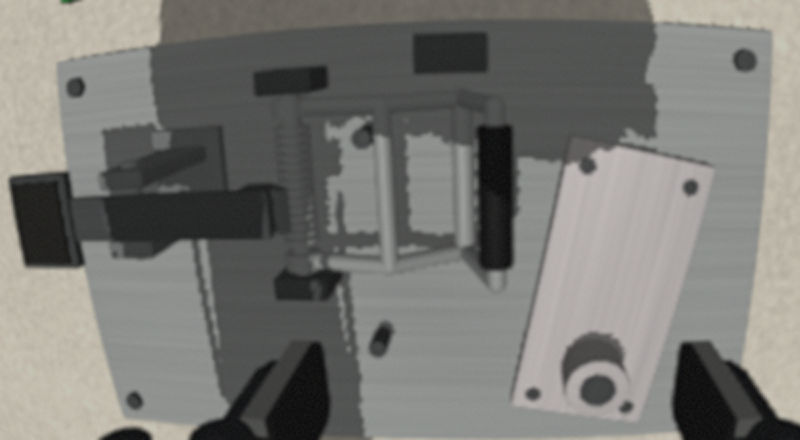

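```bash
sed -i 's/JT=np.array.*/JT=np.array([0.576,0.0145]);JA=np.radians(10.35)/' plan.py; python3 -c "
from plan import *
print(W2J(cast('top',(0,0),.1))) if 0 else 0
go(J2W(30,-115,100));go(J2W(30,-115,60))"
```

```text
tool shift [0.0017 0.1299 0.005 ] dist 0.13 yaw -80.02 pos [ 0.6212 -0.0924  0.2299] t 1.9667 q6 1.58
tool shift [0.0017 0.1699 0.0051] dist 0.17 yaw -80.02 pos [ 0.6212 -0.0924  0.2299] t 1.9667 q6 1.58
```

Call:
carry_out(
  moves="0.001 0.03 0.003 -0.4 0.4; 0.002 0.06 0.005 -0.4 0.4; 0.002 0.09 0.005 -0.4 0.4; 0.002 0.12 0.005 -0.4 0.4; 0.002 0.13 0.005 -0.4 0.4",
)

```text
time: 2.38
tool_pos: [0.6231, -0.0899, 0.0968]
eef_rot: [-0.543, 0.546, -0.453, 0.45]
wrist_force: [-1.0, 0.2, -1.0]
grip_width: 0.0511
```

```bash
python3 -c "
from plan import *
s=manip.sense();im=viewer.capture('wrist');cv2.imwrite('pics/f_wrist.png',im)
cv2.imwrite('pics/f_side.png',cv2.resize(viewer.capture('side')[120:320,220:440],None,fx=3,fy=3))
go(J2W(30,-115,60));print(s['qd'].round(3),W2J(s['tool_pos']),s['grip_width'])
for n,p in dict(grip=(30,-115,76),pad=(30,135,110)).items():
  print(n,wproj(J2W(*p),s['tool_pos'],s['eef_rot']).round(1))
"
```

```text
tool shift [0.0033 0.0394 0.0012] dist 0.0396 yaw -79.33 pos [ 0.6246 -0.0901  0.0994] t 2.4833 q6 1.59
[-0.001  0.092 -0.07   0.02   0.176  0.002] [  27.57654874 -111.12976463   96.80890105] 0.05109171606586884
grip [326.9 237.3]
pad [ -0.3 239.4]
```

View pics/f_wrist.png

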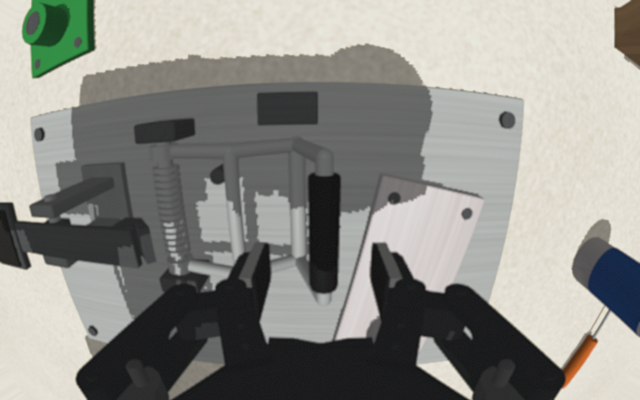

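View pics/f_side.png

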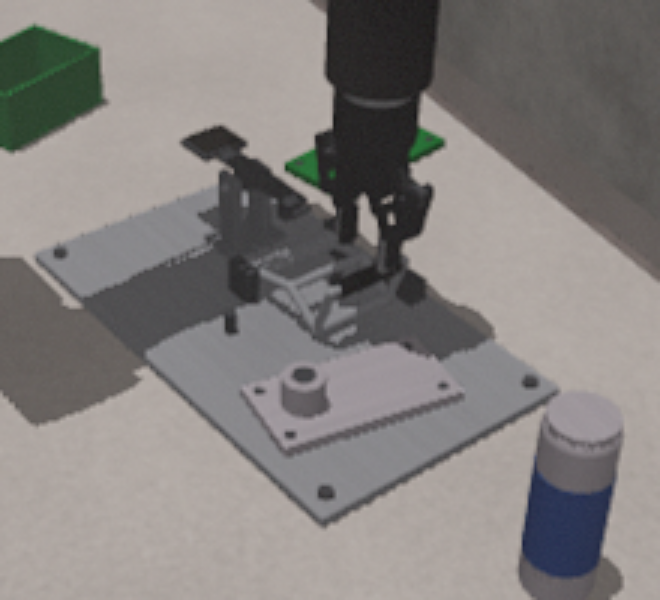

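Call:
carry_out(
  moves="0.003 0.02 0.001 0 0.4; 0.003 0.04 0.001 0 0.4; 0.003 0.04 0.001 0 0.85; 0.003 0.04 0.001 0 0.85; 0.003 0.04 0.001 0 0.85",
  force=60,
)

```text
time: 2.9
tool_pos: [0.6284, -0.0915, 0.0632]
eef_rot: [0.545, -0.543, 0.452, -0.452]
wrist_force: [-5.5, 25.0, 10.3]
grip_width: 0.016
```

Call:
carry_out(
  moves="0 0 0 0 0.9; 0 0 0 0 0.9",
)

```text
time: 3.07
tool_pos: [0.6283, -0.0912, 0.0634]
eef_rot: [0.545, -0.543, 0.451, -0.452]
wrist_force: [-2.5, 10.7, 0.1]
grip_width: 0.0157
```

```bash
python3 -c "
from plan import *
s=manip.sense();im=viewer.capture('wrist');cv2.imwrite('pics/g_wrist.png',im)
print(s['qd'].round(3),W2J(s['tool_pos']),s['grip_width'],s['wrist_force'])
go(J2W(30,-115,60))
for d in range(0,105,7):
  a=np.radians(d+19.2); print(d,J2W(30,-122*np.cos(a),36+122*np.sin(a)-16).round(4),(q2R(s['eef_rot']).T@(J2W(30,-122*np.cos(a),36+122*np.sin(a)-16)-J2W(30,-115.2,60.1))).round(4))
"
```

```text
[ 0.002 -0.001  0.001  0.     0.001 -0.   ] [  32.49803709 -113.38910934   63.39367264] 0.01567446549871504 [-2.53932492 10.73280186  0.05805555]
tool shift [ 0.0016  0.0035 -0.0025] dist 0.0046 yaw -79.34 pos [ 0.6284 -0.0912  0.0635] t 3.1167 q6 1.6
0 [ 0.6262 -0.0934  0.0601] [ 0. -0. -0.]
7 [ 0.6252 -0.0878  0.0739] [-0.0058 -0.0138  0.0001]
14 [ 0.6239 -0.0805  0.0868] [-0.0132 -0.0267  0.0001]
21 [ 0.6223 -0.0718  0.0987] [-0.0221 -0.0386  0.0002]
28 [ 0.6204 -0.0617  0.1095] [-0.0324 -0.0494  0.0003]
35 [ 0.6183 -0.0503  0.1189] [-0.0439 -0.0588  0.0004]
42 [ 0.6161 -0.0379  0.1269] [-0.0566 -0.0667  0.0005]
49 [ 0.6137 -0.0247  0.1333] [-0.07   -0.073   0.0006]
56 [ 0.6111 -0.0108  0.138 ] [-0.0842 -0.0777  0.0006]
63 [0.6085 0.0036 0.1409] [-0.0988 -0.0806  0.0007]
70 [0.6058 0.0182 0.142 ] [-0.1136 -0.0817  0.0008]
77 [0.6031 0.0329 0.1413] [-0.1285 -0.0809  0.0009]
84 [0.6005 0.0473 0.1388] [-0.1432 -0.0784  0.001 ]
91 [0.5979 0.0613 0.1345] [-0.1575 -0.0741  0.001 ]
98 [0.5955 0.0747 0.1285] [-0.1711 -0.0681  0.0011]
```

View pics/g_wrist.png

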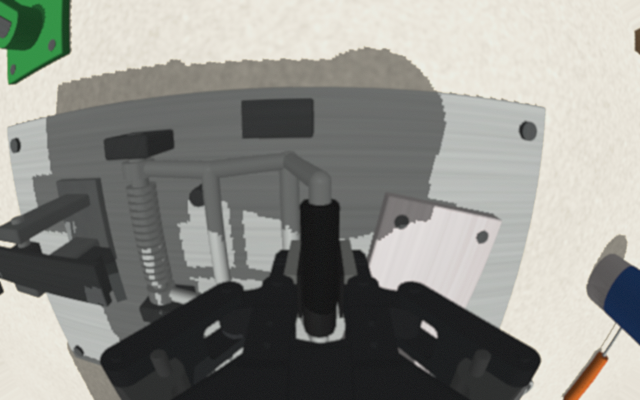

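Call:
carry_out(
  moves="-0.0070 -0.0138 0 0 0.9; -0.0147 -0.0267 0 0 0.9; -0.0236 -0.0386 0 0 0.9; -0.0339 -0.0494 0 0 0.9; -0.0454 -0.0588 0 0 0.9",
)

```text
time: 3.53
tool_pos: [0.6201, -0.048, 0.1223]
eef_rot: [0.545, -0.544, 0.451, -0.452]
wrist_force: [5.9, -0.3, -10.4]
grip_width: 0.0157
```

```bash
cat > st.py <<'E'
from plan import *
s=manip.sense();j=W2J(s['tool_pos'])
print('t',round(s['time'],2),'jig',j.round(1),'w',s['grip_width'].round(4),'F',s['wrist_force'].round(1),'M',s['moment'].round(2),'yaw',yaw().round(2),'qd',abs(s['qd']).max().round(3))
E
python3 st.py
```

```text
Traceback (most recent call last):
  File "st.py", line 3, in <module>
    print('t',round(s['time'],2),'jig',j.round(1),'w',s['grip_width'].round(4),'F',s['wrist_force'].round(1),'M',s['moment'].round(2),'yaw',yaw().round(2),'qd',abs(s['qd']).max().round(3))
                                                      ^^^^^^^^^^^^^^^^^^^^^
AttributeError: 'float' object has no attribute 'round'
```

Call:
carry_out(
  moves="-0.0127 -0.0079 0 0 0.9; -0.0261 -0.0142 0 0 0.9; -0.0403 -0.0189 0 0 0.9; -0.0549 -0.0218 0 0 0.9; -0.0697 -0.0229 0 0 0.9",
)

```text
time: 3.95
tool_pos: [0.6076, 0.0193, 0.1453]
eef_rot: [0.544, -0.544, 0.45, -0.453]
wrist_force: [10.2, -13.7, -10.3]
grip_width: 0.0157
```

```bash
sed -i "s/s\['grip_width'\].round(4)/round(s['grip_width'],4)/" st.py
python3 st.py;python3 -c "
from plan import *
cv2.imwrite('pics/h_side.png',cv2.resize(viewer.capture('side')[100:300,220:440],None,fx=3,fy=3))"
```

```text
t 3.95 jig [ 31.9  -1.  145.3] w 0.0157 F [ 10.2 -13.7 -10.3] M [-4.98 -3.72  0.03] yaw -79.34 qd 0.303
```

View pics/h_side.png

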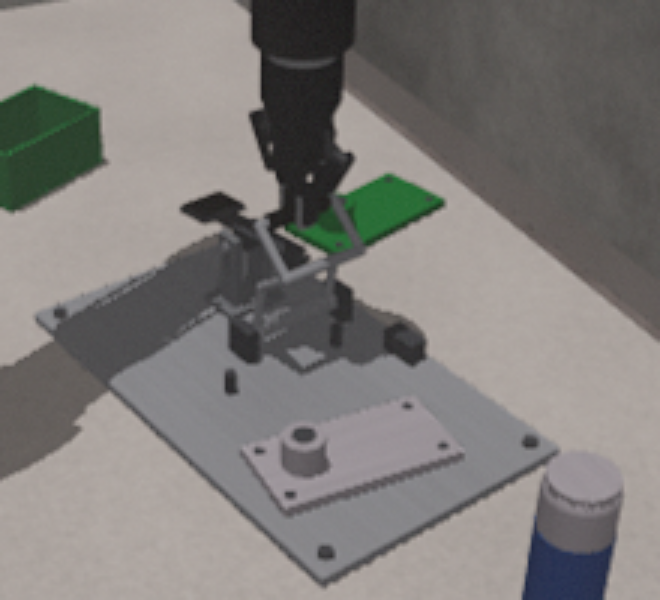

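Call:
carry_out(
  moves="-0.0149 0.0008 0.001 0 0.9; -0.0296 0.0033 0.001 0 0.9; -0.0439 0.0076 0.001 0 0.9; -0.0575 0.0136 0.001 0 0.9; -0.0630 0.0164 0.001 0 0.9",
)

```text
time: 4.42
tool_pos: [0.596, 0.0823, 0.1287]
eef_rot: [0.545, -0.544, 0.45, -0.452]
wrist_force: [0.7, -7.1, 3.8]
grip_width: 0.0158
```

```bash
python3 st.py;python3 -c "
from plan import *
cv2.imwrite('pics/i_side.png',cv2.resize(viewer.capture('side')[100:300,220:440],None,fx=3,fy=3))"; python3 st.py
```

```text
t 4.42 jig [ 31.8  63.1 128.7] w 0.0158 F [ 0.7 -7.1  3.8] M [-2.51 -0.6  -0.04] yaw -79.29 qd 0.094
t 4.47 jig [ 31.9  63.6 128.4] w 0.0159 F [-0.8 -3.8  8.2] M [-1.39  0.32 -0.06] yaw -79.27 qd 0.033
```

View pics/i_side.png

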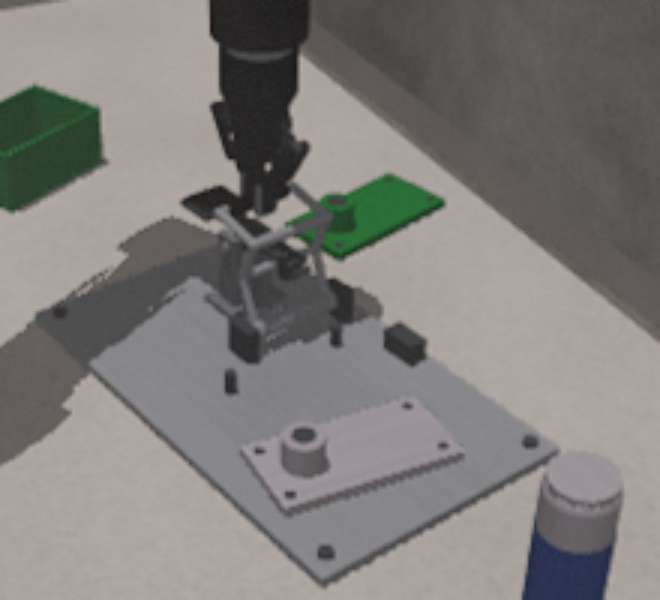

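Call:
carry_out(
  moves="0.004 -0.0022 0 0 0.9; 0.008 -0.0044 0 0 0.9; 0.012 -0.0062 0 0 0.9; 0.0125 -0.0065 0 0 0.9; 0.0125 -0.0065 0 0 0.9",
)

```text
time: 4.88
tool_pos: [0.5985, 0.0693, 0.1352]
eef_rot: [0.545, -0.544, 0.451, -0.452]
wrist_force: [-2.8, -1.5, 8.9]
grip_width: 0.0157
```

```bash
python3 st.py
```

```text
t 4.88 jig [ 32.   49.9 135.2] w 0.0157 F [-2.8 -1.5  8.9] M [-0.76  0.73  0.03] yaw -79.37 qd 0.004
```

Call:
carry_out(
  moves="0.0015 -0.001 0 0 0.9; 0.003 -0.002 0 0 0.9; 0.003 -0.002 0 0 0.9",
)

```text
time: 5.13
tool_pos: [0.5986, 0.0683, 0.1357]
eef_rot: [0.545, -0.543, 0.452, -0.451]
wrist_force: [-2.2, 7.4, 3.1]
grip_width: 0.0158
```

```bash
python3 st.py;python3 -c "
from plan import *
cv2.imwrite('pics/j_wrist.png',viewer.capture('wrist'))"
```

```text
t 5.13 jig [ 31.9  48.9 135.7] w 0.0158 F [-2.2  7.4  3.1] M [2.6  0.92 0.04] yaw -79.37 qd 0.005
```

View pics/j_wrist.png

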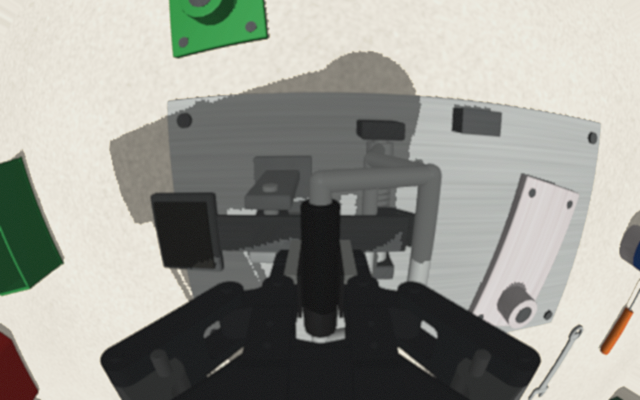

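Call:
carry_out(
  moves="0 0 0 0 0.75; 0 0 0 0 0.6; 0 0 0 0 0.6; 0 -0.03 0 0 0.6; 0 -0.06 0 0 0.6",
)

```text
time: 5.6
tool_pos: [0.5973, 0.0659, 0.194]
eef_rot: [-0.543, 0.546, -0.452, 0.451]
wrist_force: [1.5, 0.4, 0.4]
grip_width: 0.0343
```

Call:
carry_out(
  moves="0 -0.03 0 0 0.6; 0 -0.06 0 0 0.6; 0 -0.07 0 0 0.6; 0 -0.07 0 0 0.6",
)

```text
time: 5.93
tool_pos: [0.6001, 0.0667, 0.2689]
eef_rot: [0.546, -0.542, 0.45, -0.453]
wrist_force: [0.3, -0.7, 0.5]
grip_width: 0.0343
```

```bash
python3 st.py;python3 -c "
from plan import *
s=manip.sense()
cv2.imwrite('pics/k_wrist.png',viewer.capture('wrist'))
cv2.imwrite('pics/k_side.png',cv2.resize(viewer.capture('side')[100:300,220:440],None,fx=3,fy=3))
print(repr(s['tool_pos']),repr(s['eef_rot']))
for n,p in dict(dn=(-75,-40,36),df=(55,-40,36),c1=(120,-285,12),c3=(120,190,12),stop=(101,-91,36),pad=(30,135,110)).items():
  print(n,wproj(J2W(*p),s['tool_pos'],s['eef_rot']).round(1))"
```

```text
t 5.93 jig [ 33.1  47.  268.9] w 0.0343 F [ 0.3 -0.7  0.5] M [-0.01 -0.03 -0.02] yaw -79.37 qd 0.066
array([0.60014588, 0.06669206, 0.26888542]) array([ 0.54587359, -0.54246502,  0.45033613, -0.45271526])
dn [383.9 248.2]
df [390.5 152.6]
c1 [538.5 116.3]
c3 [212.2 102.4]
stop [430.9 117.8]
pad [234.9 186.6]
```

View pics/k_side.png

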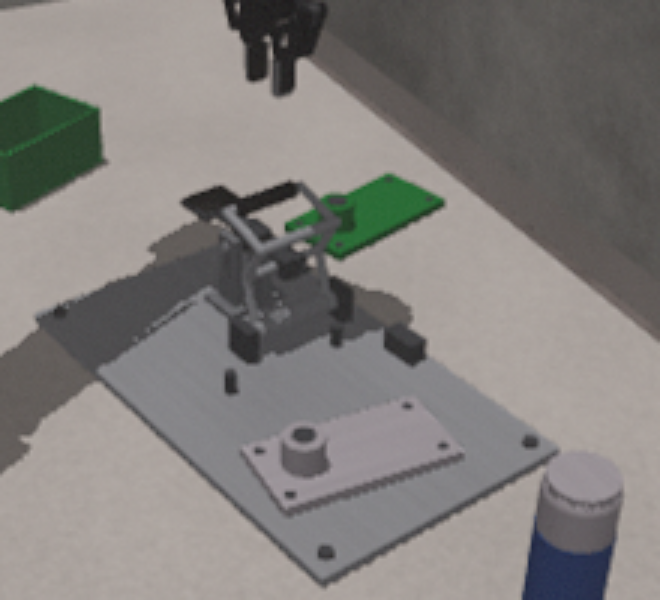

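View pics/k_wrist.png

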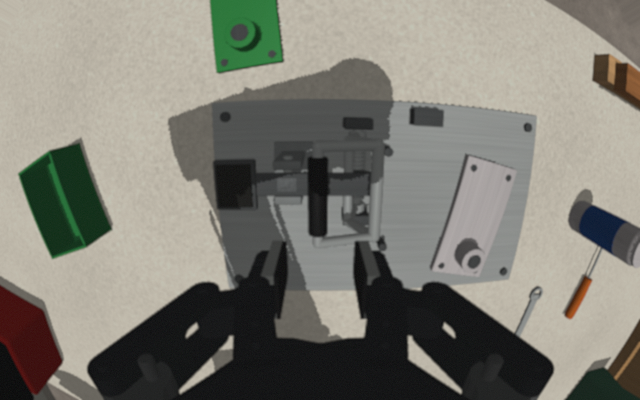

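```bash
python3 -c "
from plan import *
im=cv2.imread('pics/k_wrist.png');cv2.imwrite('pics/k_crop.png',cv2.resize(im[135:295,410:570],None,fx=5,fy=5,interpolation=cv2.INTER_CUBIC)[:,:])
c=cv2.imread('pics/k_crop.png');cv2.imwrite('pics/k_crop.png',cv2.resize(c,(600,600)))
go([.516,-.170,.1])"
```

```text
tool shift [ 0.2174  0.1649 -0.1246] dist 0.2999 yaw -79.39 pos [0.5984 0.0665 0.265 ] t 6.0333 q6 1.32
```

View pics/k_crop.png

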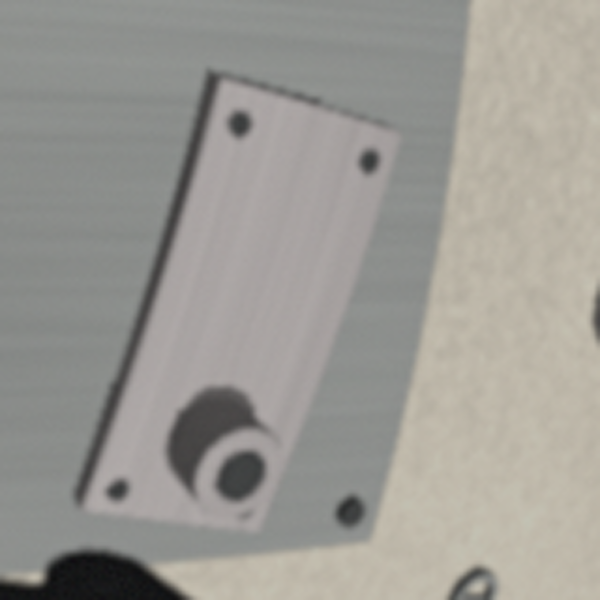

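```bash
python3 -c "
from jig import *
from plan import *
pos=np.array([0.60014588, 0.06669206, 0.26888542]);q=[ 0.54587359, -0.54246502,  0.45033613, -0.45271526]
b=wcast((473.2,261.7),.056,pos,q);print('boss',b.round(4),W2J(b))
C=np.array([wcast(p,.024,pos,q)[:2] for p in [(467.9,154.7),(516.7,170.2),(479.9,276.9),(432.9,271)]])
L=np.array([[90,45],[90,-45],[-90,-45],[-90,45]])/1e3
th,t,Rr=rigid(L,C);print(np.degrees(th),t,(L@Rr.T+t-C)*1000);print('boss pred',Rr@[-.05,0]+t)
go([b[0],b[1],.1])"
```

```text
boss [ 0.5164 -0.1702  0.056 ] [ -91.76631027 -170.99633033   56.        ]
0.0011369599701228955 [ 0.56699373 -0.17252916] [[-0.43138171 -0.49151336]
 [ 1.86080487 -0.41996633]
 [-0.03777778 -0.13363512]
 [-1.39164538  1.04511481]]
boss pred [ 0.51699373 -0.17253016]
tool shift [ 0.2176  0.1649 -0.1242] dist 0.3 yaw -79.39 pos [0.5984 0.0665 0.265 ] t 6.0333 q6 1.32
```

Call:
carry_out(
  moves="0.034 0 -0.019 3 0.3; 0.067 0 -0.038 6 0; 0.1 0 -0.057 9 0; 0.133 0.005 -0.076 10.6 0; 0.167 0.02 -0.095 10.6 0",
)

```text
time: 6.45
tool_pos: [0.5357, -0.1165, 0.2453]
eef_rot: [-0.5, 0.5, -0.5, 0.501]
wrist_force: [1.5, -0.6, -0.2]
grip_width: 0.085
```

```bash
python3 -c "
from plan import *
go([.5165,-.1708,.1])"
```

```text
tool shift [ 0.0543  0.1453 -0.0193] dist 0.1563 yaw -90.04 pos [ 0.5357 -0.1165  0.2453] t 6.45 q6 1.43
```

Call:
carry_out(
  moves="0.02 0.03 -0.008 0 0; 0.04 0.06 -0.016 0 0; 0.049 0.09 -0.019 0 0; 0.049 0.115 -0.019 0 0; 0.049 0.115 -0.019 0 0",
)

```text
time: 6.87
tool_pos: [0.5123, -0.1645, 0.1239]
eef_rot: [0.497, -0.502, 0.504, -0.498]
wrist_force: [-2.0, 0.1, -1.1]
grip_width: 0.0854
```

```bash
python3 st.py; python3 -c "
from plan import *
s=manip.sense()
cv2.imwrite('pics/l_wrist.png',viewer.capture('wrist'))
go([.5165,-.1708,.028])
print(wproj([.5165,-.1708,.056],s['tool_pos'],s['eef_rot']))"; python3 st.py
```

```text
t 6.87 jig [ -94.8 -164.7  123.9] w 0.0854 F [-2.   0.1 -1.1] M [0.04 0.12 0.02] yaw -90.14 qd 0.107
tool shift [0.0064 0.0988 0.003 ] dist 0.0991 yaw -90.04 pos [ 0.5143 -0.1644  0.1269] t 6.9167 q6 1.52
[329.26101639 207.05366896]
t 6.92 jig [ -92.8 -164.9  126.9] w 0.0853 F [0.3 0.2 0.4] M [-0.05 -0.12  0.03] yaw -90.04 qd 0.077
```

View pics/l_wrist.png

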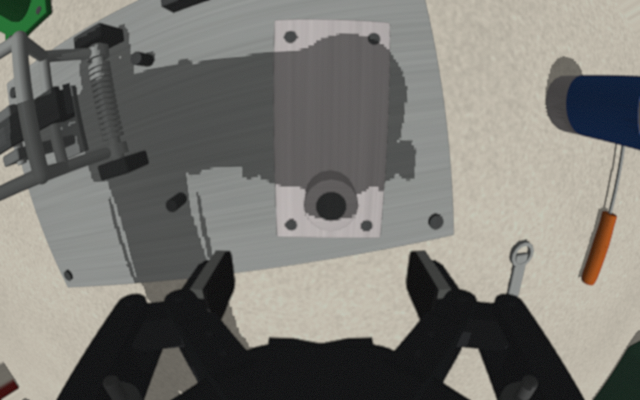

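Call:
carry_out(
  moves="0.0065 0.03 0.003 0 0; 0.0065 0.06 0.003 0 0; 0.0065 0.09 0.003 0 0; 0.0065 0.099 0.003 0 0.2; 0.0065 0.099 0.003 0 0.2",
)

```text
time: 7.33
tool_pos: [0.5193, -0.1702, 0.0299]
eef_rot: [-0.499, 0.501, -0.501, 0.499]
wrist_force: [-0.6, 0.9, 1.1]
grip_width: 0.0686
```

```bash
python3 st.py; python3 -c "
from plan import *
s=manip.sense()
cv2.imwrite('pics/m_wrist.png',viewer.capture('wrist'))
go([.5165,-.1708,.028])"
```

```text
t 7.33 jig [ -89.  -171.5   29.9] w 0.0686 F [-0.6  0.9  1.1] M [-0.03  0.05  0.03] yaw -89.94 qd 0.05
tool shift [ 0.0005  0.0036 -0.0041] dist 0.0055 yaw -89.91 pos [ 0.5206 -0.1703  0.0316] t 7.3833 q6 1.53
```

View pics/m_wrist.png

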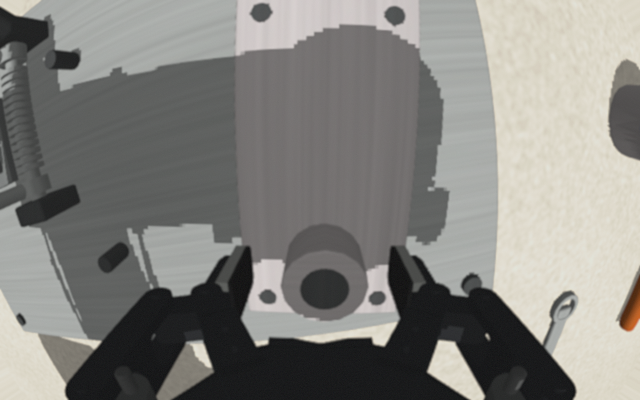

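Call:
carry_out(
  moves="0.0005 0.001 -0.004 0 0.4; 0.0005 0.001 -0.004 0 0.7; 0.0005 0.001 -0.004 0 0.7; 0.0005 0.001 -0.004 0 0.7; 0.0005 0.001 -0.004 0 0.7",
  force=40,
)

```text
time: 7.8
tool_pos: [0.5171, -0.1711, 0.0323]
eef_rot: [0.501, -0.5, 0.499, -0.501]
wrist_force: [-3.2, 1.1, 5.7]
grip_width: 0.0391
```

```bash
python3 st.py; python3 -c "
from plan import *
s=manip.sense()
for y in (-107,-91):
  d=J2W(-50,y,0)-s['tool_pos'];print((q2R(s['eef_rot']).T@d).round(4))
go(J2W(-58,-105,30))"
```

```text
t 7.8 jig [ -91.3 -172.    32.3] w 0.0391 F [-3.2  1.1  5.7] M [ 0.24  0.81 -0.04] yaw -89.95 qd 0.002
[-0.0713  0.0324  0.0289]
[-0.0871  0.0323  0.0261]
tool shift [-0.0719  0.0023  0.0208] dist 0.0749 yaw -89.95 pos [ 0.5171 -0.1711  0.0323] t 7.8 q6 1.53
```

Call:
carry_out(
  moves="-0.015 -0.001 0.004 -2 0.7; -0.03 -0.001 0.008 -4.5 0.7; -0.045 -0.001 0.012 -7 0.7; -0.06 -0.001 0.017 -9 0.7; -0.071 -0.001 0.021 -10.3 0.7",
)

```text
time: 8.22
tool_pos: [0.5376, -0.0992, 0.0323]
eef_rot: [0.544, -0.543, 0.452, -0.453]
wrist_force: [-2.2, -3.1, 0.0]
grip_width: 0.0388
```

Call:
carry_out(
  moves="0 0 0 0 0.7; 0 0 0 0 0.7",
)

```text
time: 8.38
tool_pos: [0.5386, -0.0991, 0.0323]
eef_rot: [0.544, -0.542, 0.452, -0.453]
wrist_force: [1.1, 4.0, 2.8]
grip_width: 0.039
```

```bash
python3 st.py; python3 -c "
from plan import *
s=manip.sense()
im=viewer.capture('wrist')
cv2.imwrite('pics/n_wrist.png',im)
cv2.imwrite('pics/n_top.png',cv2.resize(viewer.capture('top')[140:265,235:405],None,fx=4.6,fy=4.6,interpolation=cv2.INTER_CUBIC))
go(J2W(-50,-91,30))
print(repr(s['tool_pos']),repr(s['eef_rot']))
for n,p in dict(dn=(-75,-40,36),df=(55,-40,36),stop=(101,-91,36),edge=(83,-60,24),edge2=(83,-150,24)).items():
  print(n,wproj(J2W(*p),s['tool_pos'],s['eef_rot']).round(1))"
```

```text
t 8.38 jig [ -57.2 -105.    32.3] w 0.039 F [1.1 4.  2.8] M [ 1.46 -0.27  0.25] yaw -79.6 qd 0.015
tool shift [-0.0146  0.0023  0.0074] dist 0.0165 yaw -79.65 pos [ 0.5385 -0.0997  0.0323] t 8.4833 q6 1.58
array([ 0.53863615, -0.09907808,  0.03229534]) array([ 0.54408781, -0.5424616 ,  0.45192068, -0.45328972])
dn [203.4 286.4]
df [181.4  37.6]
stop [289.8 -59.2]
edge [229.9 -13.3]
edge2 [410.2 -13.4]
```

View pics/n_wrist.png

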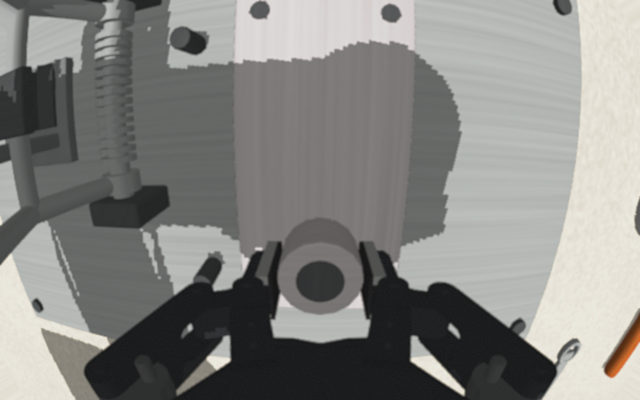

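View pics/n_top.png

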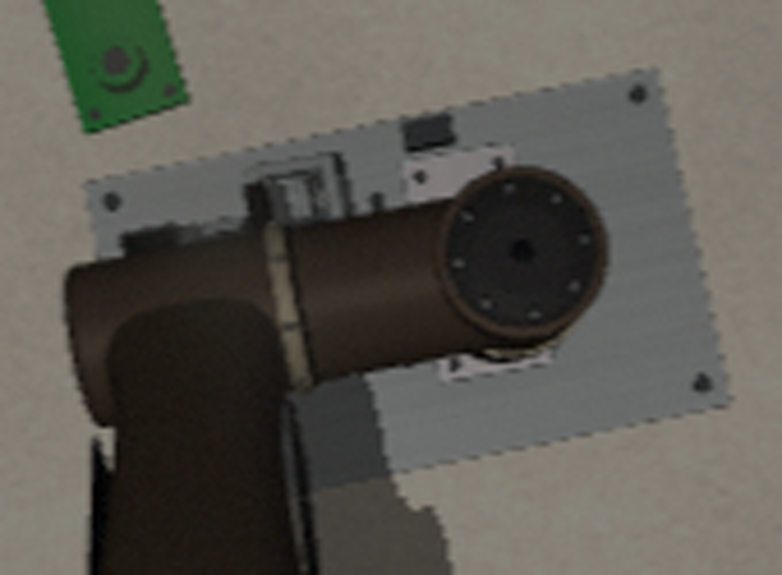

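Call:
carry_out(
  moves="-0.005 0 0.002 0 0.7; -0.01 0 0.004 0 0.7; -0.013 0 0.005 0 0.7; -0.013 0 0.005 0 0.7",
)

```text
time: 8.82
tool_pos: [0.54, -0.0875, 0.0323]
eef_rot: [-0.543, 0.543, -0.453, 0.454]
wrist_force: [-0.2, -1.8, 10.0]
grip_width: 0.0387
```

```bash
python3 st.py
```

```text
t 8.82 jig [-53.8 -93.9  32.3] w 0.0387 F [-0.2 -1.8 10. ] M [-0.71  0.47 -0.18] yaw -79.74 qd 0.01
```

Call:
carry_out(
  moves="-0.002 -0.0015 0.001 0 0.7; -0.004 -0.0015 0.002 0 0.7; -0.004 -0.0015 0.002 0 0.7",
)

```text
time: 9.07
tool_pos: [0.5402, -0.0833, 0.0327]
eef_rot: [-0.542, 0.544, -0.453, 0.453]
wrist_force: [-1.0, -6.9, 1.9]
grip_width: 0.0387
```

```bash
python3 st.py
```

```text
t 9.07 jig [-52.7 -89.7  32.7] w 0.0387 F [-1.  -6.9  1.9] M [-2.38  0.21  0.17] yaw -79.68 qd 0.007
```

Call:
carry_out(
  moves="-0.002 0 0.002 0 0.7; -0.002 0 0.004 0 0.7; -0.002 0 0.005 0 0.7; -0.002 0 0.005 0 0.7",
)

```text
time: 9.4
tool_pos: [0.5408, -0.0827, 0.0322]
eef_rot: [-0.54, 0.546, -0.455, 0.451]
wrist_force: [-10.0, -18.2, 11.2]
grip_width: 0.0389
```

```bash
python3 st.py
```

```text
t 9.4 jig [-52.1 -89.3  32.2] w 0.0389 F [-10.  -18.2  11.2] M [-6.06  3.51  0.83] yaw -79.67 qd 0.006
```

```bash
python3 -c "
from plan import *
s=manip.sense()
im=viewer.capture('wrist')
cv2.imwrite('pics/o_wrist.png',im)
cv2.imwrite('pics/o_top.png',cv2.resize(viewer.capture('top')[150:250,290:390],None,fx=6,fy=6,interpolation=cv2.INTER_CUBIC))
cv2.imwrite('pics/o_side.png',cv2.resize(viewer.capture('side')[170:300,250:410],None,fx=4.5,fy=4.5,interpolation=cv2.INTER_CUBIC))
"
```

```text
(no output)
```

View pics/o_wrist.png

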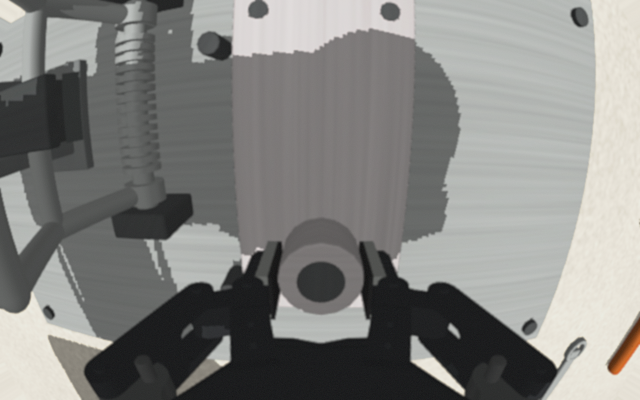

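View pics/o_top.png

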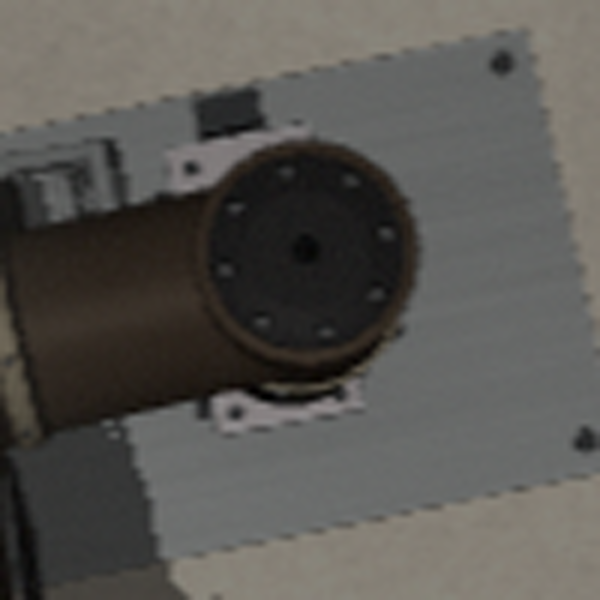

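View pics/o_side.png

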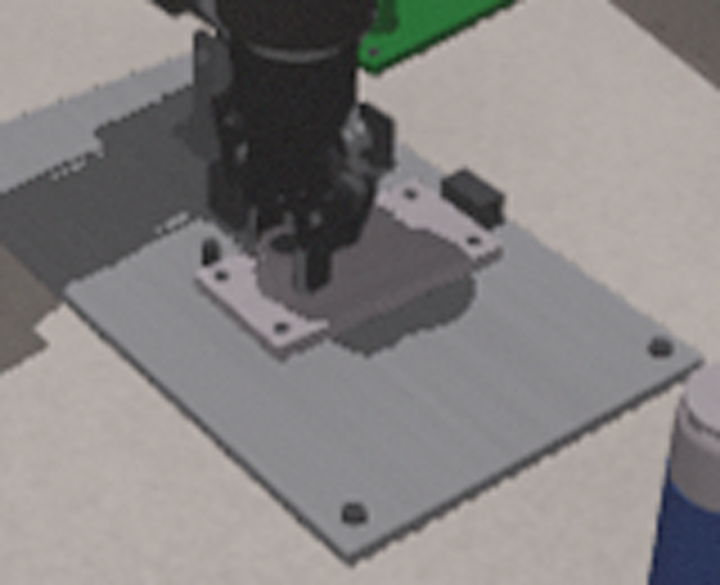

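Call:
carry_out(
  moves="0.002 -0.001 0 0 0.7; 0.002 -0.001 0.002 0 0.7; 0.002 -0.001 0.004 0 0.7; 0.002 -0.001 0.004 0 0.7",
)

```text
time: 9.88
tool_pos: [0.5433, -0.0828, 0.0323]
eef_rot: [-0.539, 0.546, -0.456, 0.451]
wrist_force: [-13.6, -7.8, 8.9]
grip_width: 0.0385
```

```bash
python3 st.py
```

```text
t 9.88 jig [-49.6 -89.9  32.3] w 0.0385 F [-13.6  -7.8   8.9] M [-2.88  4.82  0.16] yaw -79.79 qd 0.01
```

Call:
carry_out(
  moves="0 -0.0005 0.002 0 0.7; 0 -0.0005 0.003 0 0.7; 0 -0.0005 0.003 0 0.7; 0 -0.0005 0.003 0 0.7",
)

```text
time: 10.22
tool_pos: [0.5433, -0.0829, 0.0322]
eef_rot: [-0.538, 0.547, -0.458, 0.45]
wrist_force: [-20.8, -8.4, 13.4]
grip_width: 0.0385
```

```bash
python3 st.py
```

```text
t 10.22 jig [-49.6 -89.9  32.2] w 0.0385 F [-20.8  -8.4  13.4] M [-3.02  7.29  0.22] yaw -79.83 qd 0.002
```

Call:
carry_out(
  moves="-0.001 0 0 0 0.7; -0.003 0 0 0 0.7; -0.003 0 0 0 0.7; -0.003 0 0 0 0.7",
)

```text
time: 10.55
tool_pos: [0.5433, -0.0824, 0.0323]
eef_rot: [-0.537, 0.548, -0.457, 0.45]
wrist_force: [-15.6, -25.0, 8.5]
grip_width: 0.0388
```

```bash
python3 st.py; python3 -c "
from plan import *
im=viewer.capture('wrist')
cv2.imwrite('pics/p_wrist.png',im)
cv2.imwrite('pics/p_top.png',cv2.resize(viewer.capture('top')[150:250,290:390],None,fx=6,fy=6,interpolation=cv2.INTER_CUBIC))
"
```

```text
t 10.55 jig [-49.6 -89.5  32.3] w 0.0388 F [-15.6 -25.    8.5] M [-9.35  5.47  0.23] yaw -79.82 qd 0.004
```

View pics/p_top.png

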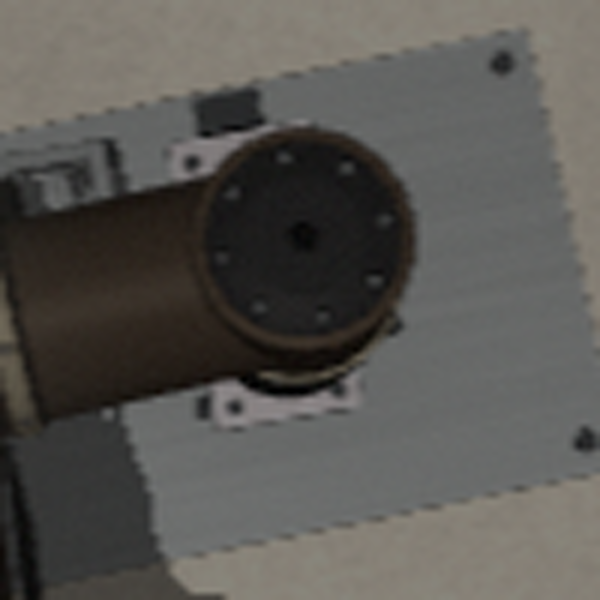

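Call:
carry_out(
  moves="0.002 0 -0.002 0 0.7; 0.002 0 -0.002 0 0.55; 0.002 0 -0.002 0 0.35; 0.002 0 -0.002 0 0.35; 0.002 0 -0.002 0 0.35",
)

```text
time: 11.07
tool_pos: [0.5511, -0.0793, 0.0342]
eef_rot: [0.543, -0.543, 0.453, -0.453]
wrist_force: [-0.1, 0.7, 0.2]
grip_width: 0.0558
```

Call:
carry_out(
  moves="0 -0.03 0 0 0.35; 0 -0.065 0 0 0.35; 0 -0.1 0 0 0.35; 0 -0.14 0 0 0.35; 0 -0.18 0 0 0.35",
)

```text
time: 11.48
tool_pos: [0.5506, -0.0789, 0.2161]
eef_rot: [0.543, -0.543, 0.453, -0.453]
wrist_force: [1.8, 0.5, -0.1]
grip_width: 0.0555
```

Call:
carry_out(
  moves="0 -0.03 0 0 0.35; 0 -0.05 0 0 0.35; 0 -0.05 0 0 0.35; 0 -0.05 0 0 0.35",
)

```text
time: 11.82
tool_pos: [0.5515, -0.0787, 0.2657]
eef_rot: [0.544, -0.542, 0.452, -0.454]
wrist_force: [-0.5, -0.4, -1.3]
grip_width: 0.0556
```

```bash
python3 st.py; python3 -c "
from plan import *
s=manip.sense()
im=viewer.capture('wrist')
cv2.imwrite('pics/q_wrist.png',im)
cv2.imwrite('pics/q_crop.png',cv2.resize(im[80:300,180:480],None,fx=2.6,fy=2.6,interpolation=cv2.INTER_CUBIC))
cv2.imwrite('pics/q_side.png',cv2.resize(viewer.capture('side')[140:300,230:430],None,fx=4,fy=4,interpolation=cv2.INTER_CUBIC))
print(repr(s['tool_pos']),repr(s['eef_rot']))
go(J2W(30,135,150))
for n,p in dict(dn=(-75,-46,24),df=(55,-46,24),stop=(90,-91,24),pad=(30,135,110)).items():
  u=wproj(J2W(*p),s['tool_pos'],s['eef_rot']);print(n,u.round(1),((u-[180,80])*2.6).round(1))"
```

```text
t 11.82 jig [-40.8 -87.3 265.7] w 0.0556 F [-0.5 -0.4 -1.3] M [0.04 0.04 0.01] yaw -79.65 qd 0.047
array([ 0.55151788, -0.07870631,  0.26570809]) array([ 0.54415908, -0.54193656,  0.45211174, -0.45364152])
tool shift [-0.2222  0.1134  0.0721] dist 0.2597 yaw -79.66 pos [ 0.5503 -0.0789  0.2634] t 11.9167 q6 1.54
dn [288.4 193.4] [281.8 294.9]
df [286.4  91.3] [276.5  29.3]
stop [323.2  62.8] [372.3 -44.6]
pad [119.4 124.5] [-157.6  115.7]
```

View pics/q_crop.png

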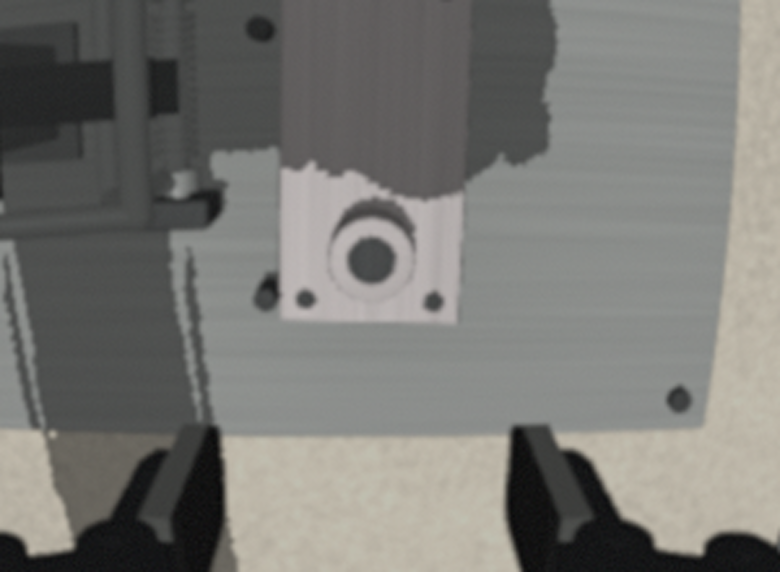

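View pics/q_side.png

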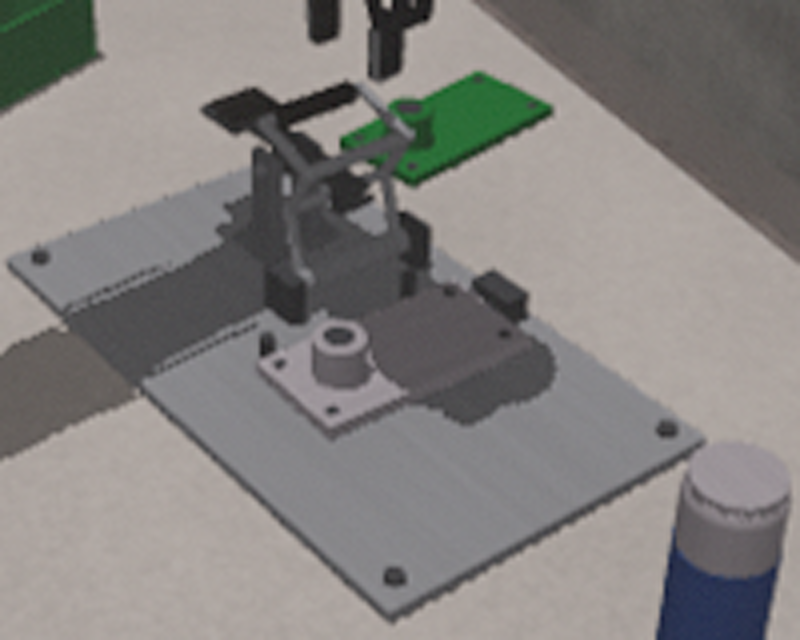

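```bash
python3 -c "
import cv2
im=cv2.imread('pics/q_wrist.png')
cv2.imwrite('pics/q_crop2.png',cv2.resize(im[30:210,240:400],None,fx=4,fy=3.3,interpolation=cv2.INTER_CUBIC) if 0 else cv2.resize(im[30:210,240:400],None,fx=3.3,fy=3.3,interpolation=cv2.INTER_CUBIC))"
```

```text
(no output)
```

View pics/q_crop2.png

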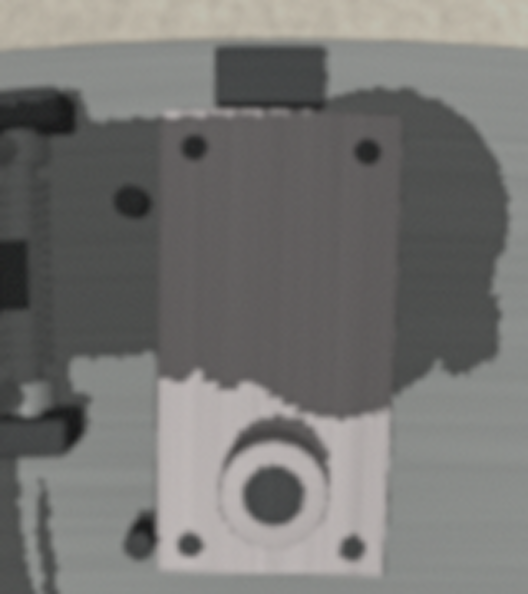

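```bash
python3 -c "
import cv2,numpy as np
im=cv2.imread('pics/q_wrist.png')
def sv(n,a,b,c,d,f):
  x=im[a:b,c:d].astype(float);x=255*((x-x.min())/(np.percentile(x,97)-x.min())).clip(0,1)**.6
  cv2.imwrite(n,cv2.resize(x.astype('uint8'),None,fx=f,fy=f,interpolation=cv2.INTER_NEAREST))
sv('pics/r1.png',40,104,268,348,9)
sv('pics/r2.png',160,206,270,330,9)"
```

```text
(no output)
```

View pics/r1.png

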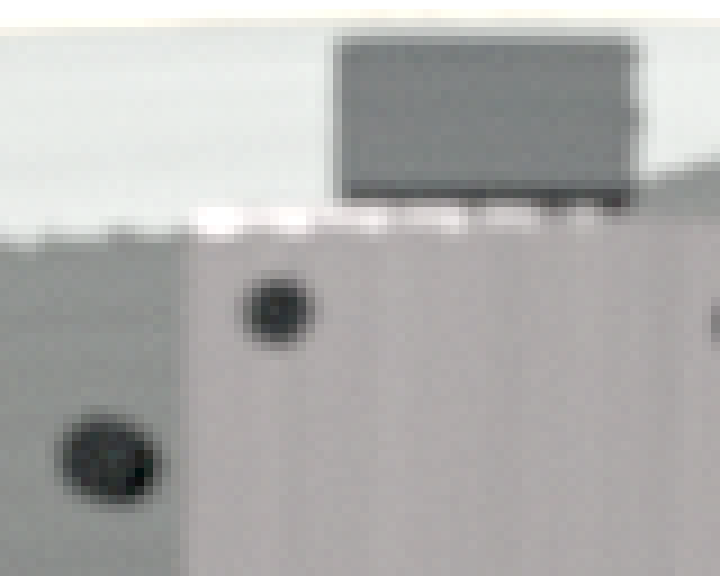

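View pics/r2.png

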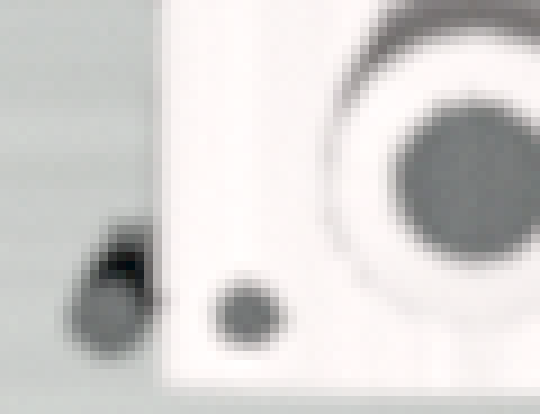

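Call:
carry_out(
  moves="0.03 0 0.02 0 0.6; 0.06 0.01 0.04 0 0.9; 0.09 0.03 0.058 0 1; 0.09 0.065 0.058 0 1; 0.09 0.1 0.058 0 1",
)

```text
time: 12.33
tool_pos: [0.6244, -0.1588, 0.1612]
eef_rot: [-0.542, 0.543, -0.454, 0.453]
wrist_force: [0.8, 0.1, -0.7]
grip_width: 0.0005
```

Call:
carry_out(
  moves="0 0.03 0 0 1; 0 0.06 0 0 1; 0 0.1 0 0 1; 0 0.125 0 0 1; 0 0.125 0 0 1",
)

```text
time: 12.75
tool_pos: [0.6186, -0.1571, 0.0315]
eef_rot: [-0.54, 0.545, -0.457, 0.45]
wrist_force: [-1.5, -0.5, -0.4]
grip_width: -0.0002
```

```bash
python3 st.py; python3 -c "
from plan import *
s=manip.sense()
im=viewer.capture('wrist');cv2.imwrite('pics/s_wrist.png',im)
"; python3 st.py
```

```text
t 12.75 jig [  11.1 -176.5   31.5] w -0.0002 F [-1.5 -0.5 -0.4] M [-0.02  0.13  0.01] yaw -79.74 qd 0.1
t 12.8 jig [  13.2 -177.2   35. ] w 0.0 F [ 0.5 -1.1  1.3] M [-0.02 -0.04  0.04] yaw -79.69 qd 0.067
```

View pics/s_wrist.png

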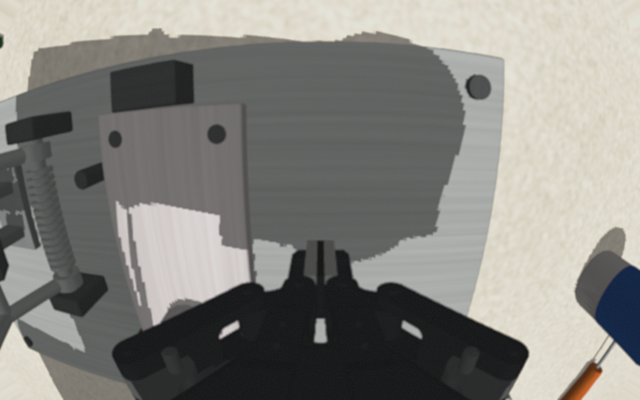

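Call:
carry_out(
  moves="0 0.01 0 0 1; 0 0.016 0 0 1; 0 0.016 0 0 1",
)

```text
time: 13.05
tool_pos: [0.624, -0.1573, 0.0231]
eef_rot: [0.543, -0.543, 0.453, -0.453]
wrist_force: [-1.1, 0.8, 0.1]
grip_width: -0.0001
```

```bash
python3 st.py
```

```text
t 13.05 jig [  16.4 -177.6   23.1] w -0.0001 F [-1.1  0.8  0.1] M [-0.    0.08 -0.05] yaw -79.67 qd 0.023
```

Call:
carry_out(
  moves="0 0.005 0 0 1; 0 0.005 0 0 1; -0.008 0.005 0 0 1; -0.016 0.005 0 0 1; -0.016 0.005 0 0 1",
)

```text
time: 13.47
tool_pos: [0.621, -0.1402, 0.0187]
eef_rot: [0.543, -0.543, 0.453, -0.453]
wrist_force: [-0.6, 0.5, 0.7]
grip_width: 0.0
```

```bash
python3 st.py
```

```text
t 13.47 jig [  16.4 -160.3   18.7] w 0.0 F [-0.6  0.5  0.7] M [-0.05  0.06  0.01] yaw -79.62 qd 0.027
```

Call:
carry_out(
  moves="-0.005 0 0 0 1; -0.01 0 0 0 1; -0.013 0 0 0 1; -0.013 0 0 0 1",
)

```text
time: 13.8
tool_pos: [0.6186, -0.1281, 0.0182]
eef_rot: [0.543, -0.543, 0.453, -0.453]
wrist_force: [0.6, -0.1, 1.2]
grip_width: -0.0002
```

```bash
python3 st.py
```

```text
t 13.8 jig [  16.3 -147.9   18.2] w -0.0002 F [ 0.6 -0.1  1.2] M [ 0.02 -0.08 -0.04] yaw -79.63 qd 0.013
```

Call:
carry_out(
  moves="-0.003 0 0 0 1; -0.006 0 0 0 1; -0.006 0 0 0 1; -0.006 0 0 0 1",
)

```text
time: 14.13
tool_pos: [0.6175, -0.1229, 0.0181]
eef_rot: [-0.543, 0.543, -0.453, 0.453]
wrist_force: [0.6, 0.5, -0.7]
grip_width: -0.0002
```

```bash
python3 st.py
```

```text
t 14.13 jig [  16.2 -142.6   18.1] w -0.0002 F [ 0.6  0.5 -0.7] M [-0.02  0.01 -0.03] yaw -79.66 qd 0.003
```

Call:
carry_out(
  moves="-0.002 0 0 0 1; -0.003 0 0 0 1; -0.003 0 0 0 1; -0.003 0 0 0 1",
)

```text
time: 14.47
tool_pos: [0.6175, -0.1208, 0.0182]
eef_rot: [-0.543, 0.543, -0.453, 0.453]
wrist_force: [2.3, -4.8, -2.9]
grip_width: -0.0
```

```bash
python3 st.py; python3 -c "
from plan import *
im=viewer.capture('wrist');cv2.imwrite('pics/t_wrist.png',im)"
```

```text
t 14.47 jig [  16.5 -140.6   18.2] w -0.0 F [ 2.3 -4.8 -2.9] M [-1.99 -0.87  0.01] yaw -79.67 qd 0.001
```

View pics/t_wrist.png

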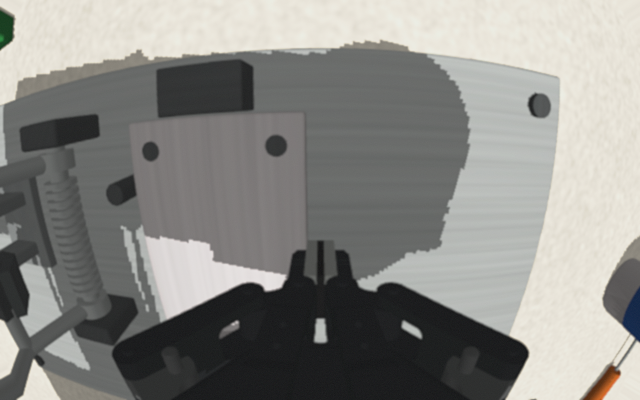

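Call:
carry_out(
  moves="-0.002 0 0 0 1; -0.003 0 0 0 1; -0.003 0 0 0 1; -0.003 0 0 0 1",
)

```text
time: 14.85
tool_pos: [0.6174, -0.1202, 0.0188]
eef_rot: [-0.542, 0.544, -0.452, 0.454]
wrist_force: [4.7, -18.7, -1.0]
grip_width: -0.0004
```

```bash
python3 st.py
```

```text
t 14.85 jig [  16.6 -140.    18.8] w -0.0004 F [  4.7 -18.7  -1. ] M [-6.8  -1.53  0.02] yaw -79.67 qd 0.003
```

Call:
carry_out(
  moves="0.012 0 0 0 1; 0.03 -0.005 0 0 1; 0.03 -0.045 0 0 1; 0.03 -0.085 -0.02 0 1; 0.015 -0.12 -0.05 0 1",
)

```text
time: 15.27
tool_pos: [0.5776, -0.1439, 0.1324]
eef_rot: [-0.543, 0.543, -0.453, 0.453]
wrist_force: [1.1, 0.9, 1.6]
grip_width: -0.0
```

Call:
carry_out(
  moves="-0.03 -0.03 -0.02 0 1; -0.06 -0.06 -0.04 0 1; -0.09 -0.09 -0.04 0 1; -0.1 -0.11 -0.04 0 1; -0.1 -0.11 -0.04 0 1",
)

```text
time: 15.68
tool_pos: [0.5208, -0.049, 0.2476]
eef_rot: [0.546, -0.541, 0.45, -0.454]
wrist_force: [1.0, 0.6, 1.2]
grip_width: -0.0002
```

```bash
python3 st.py; python3 -c "
from plan import *
s=manip.sense()
im=viewer.capture('wrist');cv2.imwrite('pics/u_wrist.png',im)
print(repr(s['tool_pos']),repr(s['eef_rot']))
go(J2W(30,135,150))
for n,p in dict(dn=(-75,-46,24),df=(55,-46,24),stop=(90,-91,24)).items():
  u=wproj(J2W(*p),s['tool_pos'],s['eef_rot']);print(n,u.round(1))
cv2.imwrite('pics/u_crop.png',cv2.resize(im[30:230,230:430],None,fx=3,fy=3,interpolation=cv2.INTER_CUBIC))
"
```

```text
t 15.68 jig [-65.7 -52.6 247.6] w -0.0002 F [1.  0.6 1.2] M [-0.06 -0.21 -0.02] yaw -79.51 qd 0.087
array([ 0.5207742 , -0.04903534,  0.24761494]) array([ 0.54631094, -0.54093426,  0.44990743, -0.45444228])
tool shift [-0.1879  0.0956  0.0962] dist 0.2317 yaw -79.52 pos [ 0.5202 -0.0497  0.2448] t 15.7333 q6 1.47
dn [314.7 178.8]
df [314.6  70.3]
stop [353.3  42.2]
```

View pics/u_crop.png

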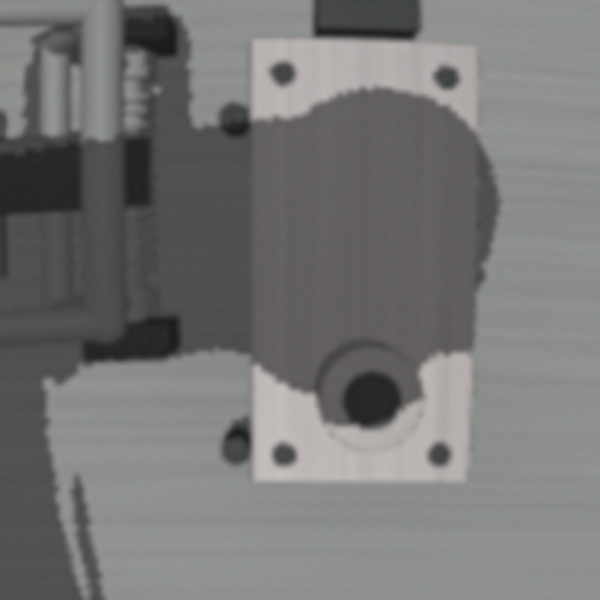

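```bash
python3 -c "
import cv2,numpy as np
im=cv2.imread('pics/u_wrist.png')
def sv(a,b,c,d,f):
  x=im[a:b,c:d].astype(float);x=255*((x-x.min())/(np.percentile(x,97)-x.min())).clip(0,1)**.6
  return cv2.resize(x.astype('uint8'),None,fx=f,fy=f,interpolation=cv2.INTER_NEAREST)
cv2.imwrite('pics/u1.png',np.hstack([sv(25,75,300,380,6),sv(160,210,295,345,6)]))"
```

```text
(no output)
```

View pics/u1.png

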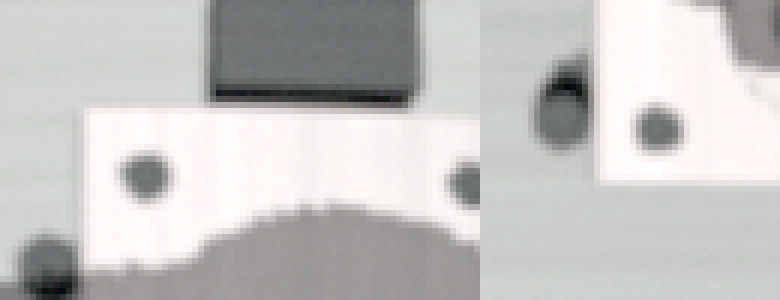

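Call:
carry_out(
  moves="-0.035 0 0.018 0 1; -0.07 0 0.036 0 1; -0.105 0 0.054 0 1; -0.14 0 0.072 0 1; -0.175 0 0.09 0 1",
)

```text
time: 16.15
tool_pos: [0.5761, 0.1383, 0.2402]
eef_rot: [-0.542, 0.543, -0.453, 0.453]
wrist_force: [0.7, -0.9, 0.7]
grip_width: 0.0
```

Call:
carry_out(
  moves="-0.018 0.02 0.007 0 1; -0.018 0.06 0.007 0 1; -0.018 0.085 0.007 0 1; -0.018 0.095 0.007 0 1; -0.018 0.095 0.007 0 1",
)

```text
time: 16.57
tool_pos: [0.5782, 0.1548, 0.1427]
eef_rot: [-0.541, 0.545, -0.454, 0.452]
wrist_force: [-0.4, -0.9, 0.2]
grip_width: -0.0
```

```bash
python3 st.py; python3 -c "
from plan import *
im=viewer.capture('wrist');cv2.imwrite('pics/v_wrist.png',im)
cv2.imwrite('pics/v_side.png',cv2.resize(viewer.capture('side')[100:300,220:440],None,fx=3,fy=3))
"; python3 st.py
```

```text
t 16.57 jig [ 27.3 137.6 142.7] w -0.0 F [-0.4 -0.9  0.2] M [-0.06 -0.01  0.03] yaw -79.7 qd 0.063
t 16.67 jig [ 29.8 138.  146.7] w -0.0001 F [ 0.4 -0.2  0.5] M [ 0.03 -0.05 -0.02] yaw -79.68 qd 0.026
```

View pics/v_wrist.png

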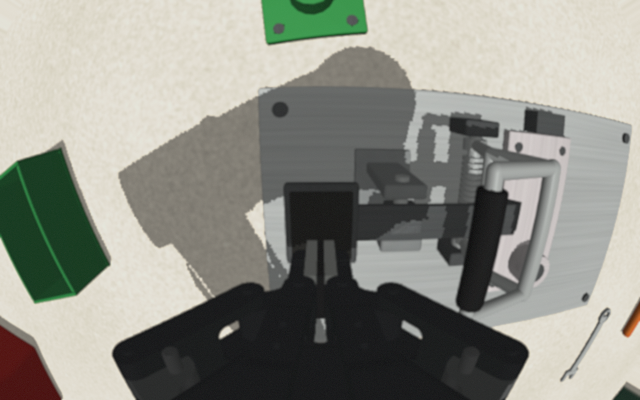

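View pics/v_side.png

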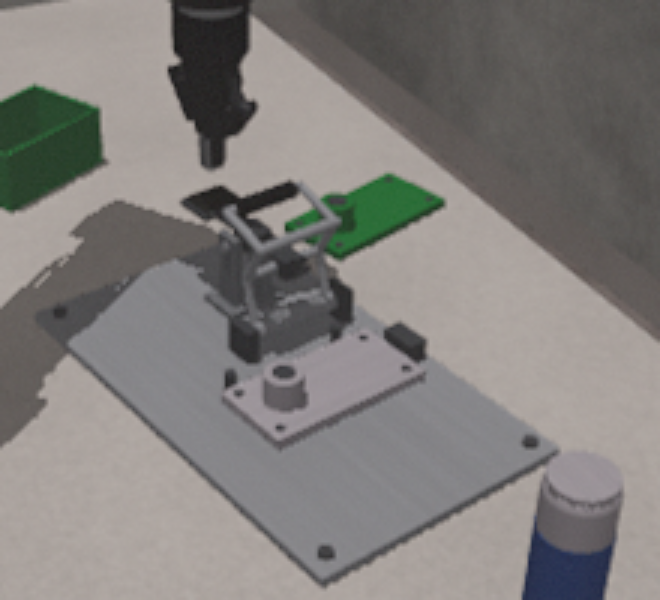

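Call:
carry_out(
  moves="0 0.015 0 0 1; 0 0.03 0 0 1; 0 0.036 0 0 1; 0 0.042 0 0 1; 0 0.046 0 0 1",
)

```text
time: 17.08
tool_pos: [0.5805, 0.1577, 0.1036]
eef_rot: [0.545, -0.542, 0.453, -0.453]
wrist_force: [-15.3, 11.5, 23.7]
grip_width: -0.0002
```

```bash
python3 st.py
```

```text
t 17.08 jig [ 30.1 140.  103.6] w -0.0002 F [-15.3  11.5  23.7] M [ 4.17  5.97 -0.03] yaw -79.65 qd 0.093
```

Call:
carry_out(
  moves="0 0.002 0 0 1; 0 0.004 0 0 1; 0 0.006 0 0 1; 0 0.006 0 0 1",
)

```text
time: 17.42
tool_pos: [0.5814, 0.1575, 0.0958]
eef_rot: [0.545, -0.541, 0.452, -0.453]
wrist_force: [-2.3, 5.5, 4.6]
grip_width: -0.0001
```

```bash
python3 st.py; python3 -c "
from plan import *
cv2.imwrite('pics/w_side.png',cv2.resize(viewer.capture('side')[100:300,220:440],None,fx=3,fy=3))
"
```

```text
t 17.42 jig [ 31.  139.7  95.8] w -0.0001 F [-2.3  5.5  4.6] M [ 2.12  0.56 -0.02] yaw -79.65 qd 0.006
```

View pics/w_side.png

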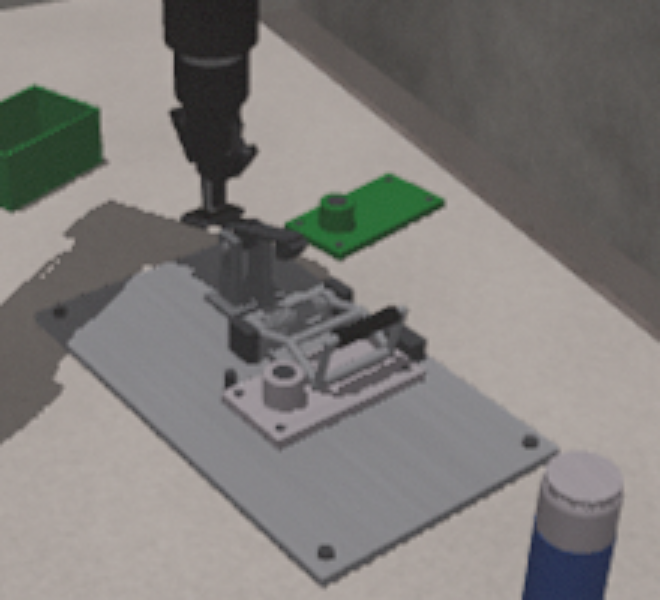

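The bail has snapped down on the casting. I'll release the pad, back off and check.

Call:
carry_out(
  moves="0 -0.02 0 0 1; 0 -0.05 0 0 1; 0 -0.09 0 0 1; 0 -0.12 0 0 1; 0.03 -0.14 -0.02 0 1",
)

```text
time: 17.88
tool_pos: [0.5689, 0.1257, 0.2382]
eef_rot: [0.545, -0.542, 0.451, -0.453]
wrist_force: [2.4, -1.4, 1.0]
grip_width: 0.0001
```

Call:
carry_out(
  moves="0.035 0 -0.015 0 1; 0.07 0 -0.03 0 1; 0.105 0 -0.045 0 1; 0.14 0 -0.06 0 1; 0.14 0 -0.06 0 1",
)

```text
time: 18.3
tool_pos: [0.5298, -0.0306, 0.2353]
eef_rot: [0.542, -0.542, 0.454, -0.454]
wrist_force: [-0.4, 0.2, -0.1]
grip_width: -0.0002
```

```bash
python3 -c "
from plan import *
for i in range(3): viewer.capture('top')
s=manip.sense()
im=viewer.capture('wrist');cv2.imwrite('pics/x_wrist.png',im)
cv2.imwrite('pics/x_side.png',cv2.resize(viewer.capture('side')[140:300,230:430],None,fx=4,fy=4,interpolation=cv2.INTER_CUBIC))
"; python3 st.py
```

```text
t 18.55 jig [-50.4 -31.1 234.4] w -0.0003 F [-0.1  0.1 -0. ] M [-0.01  0.01  0.02] yaw -79.65 qd 0.015
```

View pics/x_wrist.png

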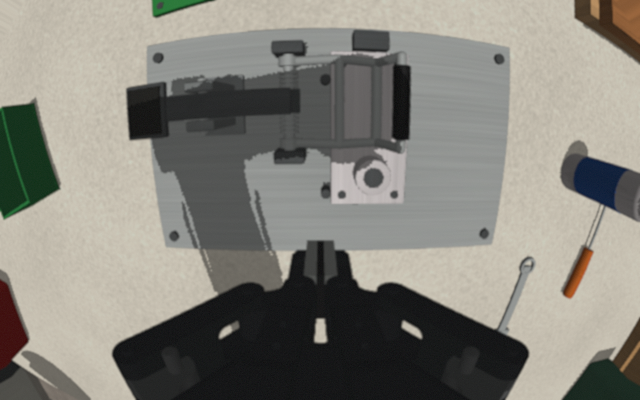

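View pics/x_side.png

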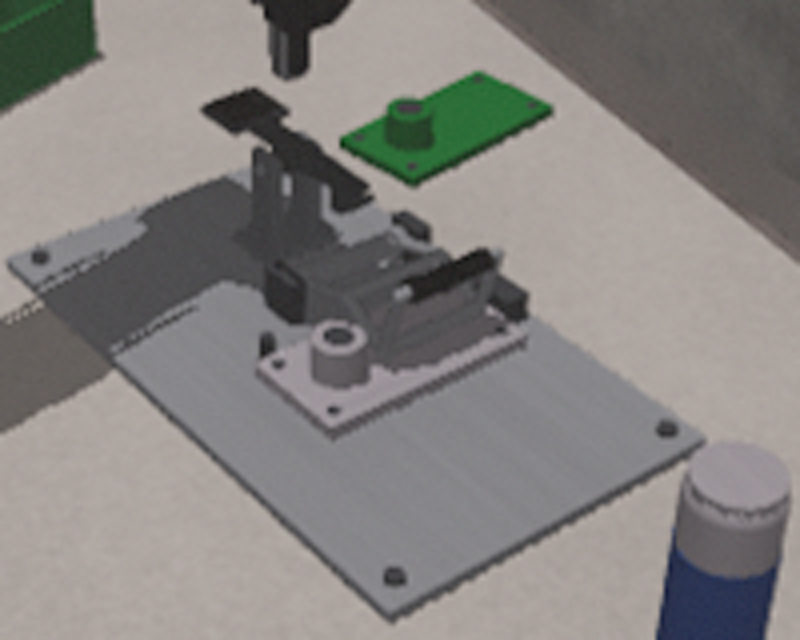

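Bail down with its clamp rod on the flange, and the trigger back up. One zoom on the dowels and stop:

```bash
python3 -c "
import cv2,numpy as np
im=cv2.imread('pics/x_wrist.png')
def sv(a,b,c,d,f):
  x=im[a:b,c:d].astype(float);x=255*((x-x.min())/(np.percentile(x,97)-x.min())).clip(0,1)**.6
  return cv2.resize(x.astype('uint8'),None,fx=f,fy=f,interpolation=cv2.INTER_NEAREST)
cv2.imwrite('pics/x1.png',np.hstack([sv(25,95,310,400,5),sv(150,220,310,370,5)]))"
```

```text
(no output)
```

View pics/x1.png

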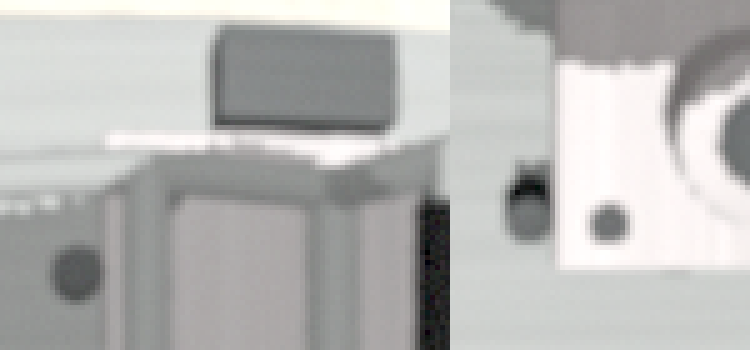

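```bash
python3 -c "
from plant import job;print(job.hand_in())"
```

```text
the job is handed in; nothing more can be done
None
```

The casting is clamped in the jig and the job is handed in, at about 18.6 s of the 72 s allowed. No verdict was reported.

- **Cocking:** I pinched the black grip and swung the bail back to about 1.76 rad. I let it return onto the latch and felt the latch hold it before letting go. Later pictures showed it staying up by itself.
- **Seating:** I slid the casting home by its boss while turning it about 10°, pressing it against the dowels and then the stop. The first check showed about 2.5 mm of gap at the far dowel, which is close to the 3 mm limit. I corrected this by pushing the front edge with shut fingertips until it resisted firmly at about 19 N.
- **Releasing:** I pressed the trigger pad down about 14 mm and the bail snapped onto the flange. I then let the pad spring back and moved the arm clear.

**Last checks:** The casting's edge was within about one pixel (1–1.5 mm) of both dowels and the end stop. The bail was down on the flange, the trigger was up, and the wrist force was about zero. The bin, can, wrench and screwdriver looked untouched. I judged the clamping force and the bail angle only from the pictures.

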